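# Row up the sample jars and tap the wafer carrier true

### The job

Get the inspection bench ready for the next wafer. Stand all the sample jars upright in one neat row on the low white shelf, one centred on each round mark, filling up from the red mark without leaving a gap. Tap the wafer carrier lightly on its edges, from one side or the other as needed, until it lies square and centred within the white corner marks of the black platen; do not lift it or strike it hard, and leave the caliper, screwdriver and marker where they are.

Things in the scene. Friction and masses are not known exactly. Their poses are not given: they have to be found in the camera images.
- platen_mark (a point): black flat platen, 160 x 240 x 12 mm, fixed on the bench (top 12 mm above it), with white printed corner marks that frame the 110 x 150 mm place of the carrier (each mark stands 6 mm outside the carrier's edge when it is right). This point is the centre of the marked place, on the platen's top; its x axis runs along the short (160 mm) side, its y axis along the long (240 mm) side
- carrier_center (a point): loose wafer carrier: flat aluminium plate 110 mm (its own x) x 150 mm (its own y) x 24 mm thick, with a round amber wafer on it, weighs 0.3 to 0.65 kg, lies on the platen, slides with friction when its upright edges are pushed, stays where it is left; too wide to grip. At the start its long side is turned 11 to 22 degrees from the platen's and it stands up to about 20 mm off centre. Point at its centre, half-way up (24 mm above the bench when it lies on the platen)
- jar1_center (a point): sample jar, glass, standing upright on the bench, round: body 42 mm across, milky cap with a red disc 47 mm across over the top 19 mm, 89 mm tall, about 70 g; cap fixed, may be gripped by the cap. Point at its centre, half-way up (44.5 mm above its foot). None if this jar is absent (4 or 5 jars are there)
- jar2_center (a point): sample jar, glass, standing upright on the bench, round: body 42 mm across, milky cap with a red disc 47 mm across over the top 19 mm, 89 mm tall, about 70 g; cap fixed, may be gripped by the cap. Point at its centre, half-way up (44.5 mm above its foot). None if this jar is absent (4 or 5 jars are there)
- jar3_center (a point): sample jar, glass, standing upright on the bench, round: body 42 mm across, milky cap with a red disc 47 mm across over the top 19 mm, 89 mm tall, about 70 g; cap fixed, may be gripped by the cap. Point at its centre, half-way up (44.5 mm above its foot). None if this jar is absent (4 or 5 jars are there)
- jar4_center (a point): sample jar, glass, standing upright on the bench, round: body 42 mm across, milky cap with a red disc 47 mm across over the top 19 mm, 89 mm tall, about 70 g; cap fixed, may be gripped by the cap. Point at its centre, half-way up (44.5 mm above its foot). None if this jar is absent (4 or 5 jars are there)
- jar5_center (a point): sample jar, glass, standing upright on the bench, round: body 42 mm across, milky cap with a red disc 47 mm across over the top 19 mm, 89 mm tall, about 70 g; cap fixed, may be gripped by the cap. Point at its centre, half-way up (44.5 mm above its foot). None if this jar is absent (4 or 5 jars are there)
- place1 (a point): round mark no. 1 of 5 on the low white jar shelf (board 340 x 80 mm, fixed, top 25 mm above the bench, 6 mm thick end cheeks 12 mm high); marks lie 60 mm apart on its long middle line, this one is red, at the end nearest the robot; the row begins here. Point on the board's top at the mark's centre; x axis along the row from place 1 to place 5, y across the board
- place2 (a point): round mark no. 2 of 5 on the low white jar shelf (board 340 x 80 mm, fixed, top 25 mm above the bench, 6 mm thick end cheeks 12 mm high); marks lie 60 mm apart on its long middle line, this one is grey. Point on the board's top at the mark's centre; x axis along the row from place 1 to place 5, y across the board
- place3 (a point): round mark no. 3 of 5 on the low white jar shelf (board 340 x 80 mm, fixed, top 25 mm above the bench, 6 mm thick end cheeks 12 mm high); marks lie 60 mm apart on its long middle line, this one is grey. Point on the board's top at the mark's centre; x axis along the row from place 1 to place 5, y across the board
- place4 (a point): round mark no. 4 of 5 on the low white jar shelf (board 340 x 80 mm, fixed, top 25 mm above the bench, 6 mm thick end cheeks 12 mm high); marks lie 60 mm apart on its long middle line, this one is grey. Point on the board's top at the mark's centre; x axis along the row from place 1 to place 5, y across the board
- place5 (a point): round mark no. 5 of 5 on the low white jar shelf (board 340 x 80 mm, fixed, top 25 mm above the bench, 6 mm thick end cheeks 12 mm high); marks lie 60 mm apart on its long middle line, this one is grey. Point on the board's top at the mark's centre; x axis along the row from place 1 to place 5, y across the board
- caliper: digital caliper, 237 mm long, lying flat; a bystander, to be left alone. Origin at the centre of its underside
- screwdriver: screwdriver with blue handle, 188 mm long, lying; a bystander, to be left alone. Origin at the centre of its underside
- marker: black and white felt marker, 106 mm long, lying; a bystander, to be left alone. Origin at the centre of its underside
There are look-alikes about, which are no part of the job. Leave any orange or pink look-alike of the part that bears jar2_center alone.

How it is judged:
At the end, for the whole second after the job is handed in: Every jar present stands upright on the shelf within 12 mm of a mark; the jars fill the marks from the red one on without a gap; the carrier lies flat on the platen, within 6 mm of the marked centre and 4 degrees of square; all at rest and released ((horizontal distance between jar1_center and place1 below 0.012 m or horizontal distance between jar1_center and place2 below 0.012 m or horizontal distance between jar1_center and place3 below 0.012 m or horizontal distance between jar1_center and place4 below 0.012 m or horizontal distance between jar1_center and place5 below 0.012 m) and angle between each of jar1_center, jar2_center, jar3_center, jar4_center, jar5_center's own z axis and vertical below 0.1 rad and height (world z) of jar1_center between 0.062 and 0.078 m and linear speed of each of jar1, jar2, jar3, jar4, jar5 below 0.02 m/s and (horizontal distance between jar2_center and place1 below 0.012 m or horizontal distance between jar2_center and place2 below 0.012 m or horizontal distance between jar2_center and place3 below 0.012 m or horizontal distance between jar2_center and place4 below 0.012 m or horizontal distance between jar2_center and place5 below 0.012 m) and height (world z) of jar2_center between 0.062 and 0.078 m and (horizontal distance between jar3_center and place1 below 0.012 m or horizontal distance between jar3_center and place2 below 0.012 m or horizontal distance between jar3_center and place3 below 0.012 m or horizontal distance between jar3_center and place4 below 0.012 m or horizontal distance between jar3_center and place5 below 0.012 m) and height (world z) of jar3_center between 0.062 and 0.078 m and (horizontal distance between jar4_center and place1 below 0.012 m or horizontal distance between jar4_center and place2 below 0.012 m or horizontal distance between jar4_center and place3 below 0.012 m or horizontal distance between jar4_center and place4 below 0.012 m or horizontal distance between jar4_center and place5 below 0.012 m) and height (world z) of jar4_center between 0.062 and 0.078 m and (horizontal distance between jar5_center and place1 below 0.012 m or horizontal distance between jar5_center and place2 below 0.012 m or horizontal distance between jar5_center and place3 below 0.012 m or horizontal distance between jar5_center and place4 below 0.012 m or horizontal distance between jar5_center and place5 below 0.012 m) and height (world z) of jar5_center between 0.062 and 0.078 m and (not (horizontal distance between any of jar1_center, jar2_center, jar3_center, jar4_center, jar5_center and place2 below 0.012 m) or horizontal distance between any of jar1_center, jar2_center, jar3_center, jar4_center, jar5_center and place1 below 0.012 m) and (not (horizontal distance between any of jar1_center, jar2_center, jar3_center, jar4_center, jar5_center and place3 below 0.012 m) or horizontal distance between any of jar1_center, jar2_center, jar3_center, jar4_center, jar5_center and place2 below 0.012 m) and (not (horizontal distance between any of jar1_center, jar2_center, jar3_center, jar4_center, jar5_center and place4 below 0.012 m) or horizontal distance between any of jar1_center, jar2_center, jar3_center, jar4_center, jar5_center and place3 below 0.012 m) and (not (horizontal distance between any of jar1_center, jar2_center, jar3_center, jar4_center, jar5_center and place5 below 0.012 m) or horizontal distance between any of jar1_center, jar2_center, jar3_center, jar4_center, jar5_center and place4 below 0.012 m) and horizontal distance between carrier_center and platen_mark below 0.006 m and angle between the x axis of carrier_center and the x axis of platen_mark, either way round below 0.07 rad and angle between carrier_center's own z axis and vertical below 0.05 rad and height (world z) of carrier_center below 0.028 m and linear speed of carrier below 0.01 m/s); the robot touches nothing.
It fails at once if the carrier is lifted or tipped (height (world z) of carrier_center above 0.036 m or angle between carrier_center's own z axis and vertical above 0.2 rad).
It fails at once if the carrier is struck or pressed harder than 25 N (contact force between carrier and the arm above 25 N).
It fails at once if the carrier is struck or pressed by the fingers harder than 25 N (contact force between carrier and the fingers above 25 N).
It fails at once if a bystander (caliper, screwdriver, marker) is moved more than 30 mm (distance of any of caliper, screwdriver, marker from where it was at the start of the episode above 0.03 m).
Of jar1, jar2, jar3, jar4, jar5 only 4 to 5 are there at a start; the rules pass over those that are not, and their reading is None.
At some moment in a run one of carrier may be knocked a few centimetres aside while the robot is not near it.
It also fails if it takes over 210 s, if anything falls off the work surface, if the arm or the gripper's body presses on something with over 40 N, if the wrist force passes 120 N, or if a joint passes its speed limit or range.

### The arm

A 6-joint arm with a two-finger parallel gripper is mounted at the origin on a cart in front of the work surface, level with it; the furniture and walls round the work are solid. World frame = base frame: x ahead of the robot, y to its left, z up, the work surface at z = 0. Lengths are in m, angles in rad, forces in N, time in s.
With the tool pointing down it reaches from about 0.325 to 0.925 m from the base axis. Payload 3.1 kg.
Tool frame: the origin (TCP) lies on the centre line of the jaws, within the pads' length; the fingertips stand 8 mm ahead of it and the grasp point (between the pads) lies 11 mm behind it (tip_extent is the distance from the TCP to the fingertips, in m); z points along the fingers, y is the line along which they close (so a half turn about z gives the same grasp; the last joint's range is limited). The gripper opens to 85 mm and grips with 20 to 120 N. Pads are 22 mm wide; open, the fingers measure 114 mm over their backs; the gripper's body (76 mm by 85 mm) begins 54 mm behind the grasp point. The pads swing forward as they close: fully open they stand 13 mm farther back than shut.
Start: joints at [-1.35, 0.217, 1.613, -0, 1.311, -0.112], TCP at [0.204, -0.591, 0.21] pointing down, gripper open.
Joint ranges: [-2.75, 2.75], [-0.78, 2.1], [0.31, 2.55], [-1.13, 4.27], [0.13, 2.63], [-2.58, 2.58]. Speed limits (rad/s): [2.79, 2.79, 3.14, 3.14, 3.14, 3.14].

### API

Orientations are given as a unit quaternion [x, y, z, w].
In Python, from station import get_state, snapshot, camera_model, sign_off, tip_extent gives the robot as it stands.
- The arm moves only by the tool move_arm, never from a script. Its argument "increments" is one flat list of numbers, 7 for each row, row after row: the opening, from 0 (shut) to 1 (fully open), then the shift along the tool's x, y, z normalised to -1 to 1, where 1 is 0.2 m, then the turn, a rotation vector about the tool's x, y, z normalised to -1 to 1, where 1 is 180 degrees. In form: [jaw, x, y, z, wx, wy, wz, jaw, x, y, z, wx, wy, wz, ...]. A call has exactly 5 rows; each row shifts and turns the commanded pose from where the row before left it, along the tool's axes as they then stand; what a row does not reach is not made up. A row lasts 1/10 s, in which the tool goes at most 50 mm and 8.59 degrees, less where a joint would pass 70% of its speed; a pose out of reach is approached as far as the arm can. A call with a number of a shift or a turn outside -1 to 1 is refused whole. A call with a gripper value outside its range is refused whole. The fingers move at their own pace and stop on an object; the grip force is fixed at half the most. Time passes only in rows, so rows that do not move let the fingers close, or fill a call up. It gives the time, the measured TCP pose, the force, the opening and the grip force at its end, in the units of the state.
- get_state(): the state, without advancing time (a new reading comes with each control period).
- snapshot(name): name is "scene" or "top"; returns (picture, depth): 420x560x3 uint8, blue, green, red; 420x560 float32, m along the optical axis (not along the pixel's ray), 0 where there is no reading.
- camera_model(name): a dict with "vertical_fov" (degrees; the focal length in pixels is half the picture's height over the tangent of half this angle, whatever the lens; pixels are square), "cx", "cy" (the principal point, pixels), "D" ([k1, k2, p1, p2, k3] as OpenCV has them; the pictures are not rectified), "world_to_cam" (4x4, takes a point from world to camera coordinates). Camera axes: x right, y down, z forward; pixel columns grow to the right and rows downward; lengths in m; the calibration is good to about 2 mm. A picture is of the moment at which its call begins. camera_model takes no time and is no camera call.
- sign_off(): hands the job in; it is judged then, once.
The state is a dict: "clock": time; "q": joint angles; "joint_vel": joint speeds; "tau": joint torques, N m; "tcp_pos": TCP position; "tcp_rot": TCP orientation; "ft_force": force on the tool from outside, world axes, zero at the start; "torque": the same for the moment, N m; "grip_width": finger opening in m; "grip_force": force on a finger pad.
Only numpy, scipy, OpenCV 4.12 (cv2) and the standard library are available. Lean on these libraries where they do the work, as an engineer would, in place of code of your own. Each camera call takes 0.05 s, during which the arm holds its last target. There are 200 camera calls.

## Working session

There is one attempt and no reset: what is moved stays moved. The work goes in short steps, Python scripts to look and compute and a tool call to move; the robot and the scene stay as the last step left them, time stands still between calls to the robot, and variables do not carry over. Pictures are saved under pics/ and viewed, at most 14 in all, crops included, and the job is handed in when it is done.

Besides the shell and the picture viewer there is one more tool, called after "Request:" as a command line: name --argument value ..., lists and objects as JSON in quotes. move_arm: Moves the arm, as the interface text tells. Its arguments: {"type":"object","properties":{"increments":{"type":"array","items":{"type":"number"}}},"required":["increments"]}

```bash
mkdir -p pics; ls
cat > h.py <<'E'
import numpy as np, cv2
from station import *
def K(m): 
    f=210/np.tan(np.radians(m["vertical_fov"])/2); return np.array([[f,0,m["cx"]],[0,f,m["cy"]],[0,0,1]])
def ray(name,px,z):
    m=camera_model(name); T=np.array(m["world_to_cam"]); R,t=T[:3,:3],T[:3,3]
    u=cv2.undistortPoints(np.array(px,float).reshape(-1,1,2),K(m),np.array(m["D"],float)).reshape(-1,2)
    d=np.c_[u,np.ones(len(u))]@R; c=-R.T@t
    return c+d*((z-c[2])/d[:,2])[:,None]
def proj(name,P):
    m=camera_model(name); T=np.array(m["world_to_cam"])
    return cv2.projectPoints(np.array(P,float).reshape(-1,1,3),cv2.Rodrigues(T[:3,:3])[0],T[:3,3],K(m),np.array(m["D"],float))[0].reshape(-1,2)
E
python3 - <<'E'
from h import *
for n in("scene","top"):
    p,d=snapshot(n); cv2.imwrite(f"pics/{n}0.png",p); np.savez(f"{n}0.npz",p=p,d=d)
    m=camera_model(n);T=np.array(m["world_to_cam"]);print(n,m["D"],m["vertical_fov"],-T[:3,:3].T@T[:3,3])
print(get_state(),tip_extent)
E
```

```text
pics
scene [-0.02231707  0.          0.          0.          0.        ] 57.861923932991836 [0.09546753 0.59747329 0.95448572]
top [-0.01307777  0.          0.          0.          0.        ] 44.700296868536036 [ 0.18108872 -0.06815145  1.50913698]
{'clock': 0.1, 'q': array([-1.35016285e+00,  2.17691672e-01,  1.61481430e+00,  4.41887701e-06,
        1.31129501e+00, -1.12176561e-01]), 'joint_vel': array([-0.00053831, -0.00098987, -0.0022853 ,  0.00027463,  0.0002031 ,
        0.00071897]), 'tau': array([-2.33164492e-04, -3.98074901e+01, -3.04970956e+01, -1.49499156e-04,
        4.25885853e-03, -1.14127400e-05]), 'tcp_pos': array([ 0.20404825, -0.58991012,  0.20886965]), 'tcp_rot': array([ 9.86186097e-01,  1.65637444e-01, -5.77159122e-05, -1.10265362e-03]), 'ft_force': array([-0.21107956, -0.42784393,  0.25323096]), 'torque': array([-0.00538772,  0.00448438,  0.00195308]), 'grip_force': 0.0, 'grip_width': 0.085334091744571} 0.008
```

View pics/scene0.png

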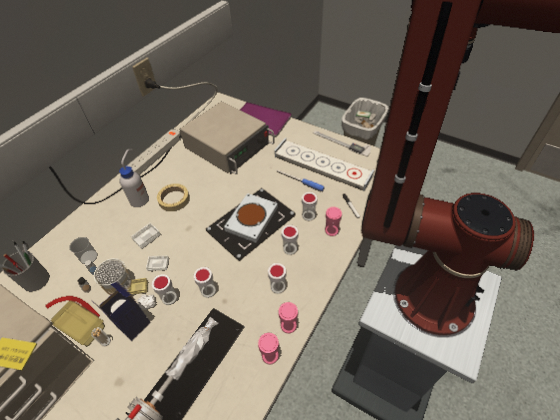

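View pics/top0.png

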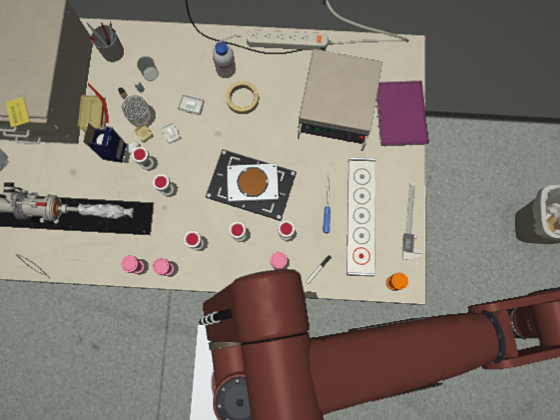

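The scene picture shows five red-capped jars at (162,284), (204,275), (277,271), (290,233) and (309,199). In the top picture they are at (140,155), (162,183), (193,240), (237,230) and (286,229).

These could be mistaken for jars, by top-view pixel:
- **Pink look-alikes:** (132,264), (162,266), (279,260)
- **Orange look-alike:** (399,281)
- **White/red object:** (25,205), the gadget on the black strip

I choose the five with a milky cap and red disc. The carrier is at (252,182). The shelf is at (362,215), with its red mark at (361,256).

```bash
cat >> h.py <<'E'
def blobs(p,lo,hi,amin=30):
    h=cv2.cvtColor(p,cv2.COLOR_BGR2HSV); h[...,0]=(h[...,0].astype(int)+90)%180
    m=cv2.inRange(h,lo,hi); n,l,s,c=cv2.connectedComponentsWithStats(m)
    return [(c[i],s[i,4]) for i in range(1,n) if s[i,4]>=amin]
def jars(p,name="top"):
    b=blobs(p,(82,150,90),(97,255,255)); b=[x for x in b if x[1]<400]
    return [(x[0].round(1),x[1],ray(name,x[0],.089)[0][:2].round(4)) for x in b]
E
python3 - <<'E'
from h import *
p=np.load("top0.npz")["p"]; s=np.load("scene0.npz")["p"]
for x in jars(p): print(x)
print("scene")
for x in jars(s,"scene"): print(x)
c=cv2.resize(p[130:300,110:430],None,fx=2.5,fy=2.5,interpolation=cv2.INTER_CUBIC); cv2.imwrite("pics/c1.png",c)
E
```

```text
(array([101.6, 103.6]), np.int32(101), array([0.7734, 0.4911]))
(array([139.3, 154. ]), np.int32(78), array([0.6232, 0.3604]))
(array([160.3, 181.4]), np.int32(86), array([0.5444, 0.2902]))
(array([285.9, 228.3]), np.int32(93), array([ 0.4285, -0.0782]))
(array([236.8, 229.4]), np.int32(93), array([0.4173, 0.0598]))
(array([191.6, 238.7]), np.int32(92), array([0.3836, 0.1847]))
scene
(array([309. , 197.4]), np.int32(65), array([ 0.4287, -0.0801]))
(array([483., 225.]), np.int32(216), array([-0.0494, -0.232 ]))
(array([517.8, 233.9]), np.int32(59), array([-0.1409, -0.2481]))
(array([289.2, 231.2]), np.int32(81), array([0.4177, 0.058 ]))
(array([509.3, 241.3]), np.int32(63), array([-0.1245, -0.21  ]))
(array([276.5, 270.5]), np.int32(103), array([0.3836, 0.1831]))
(array([202. , 274.7]), np.int32(106), array([0.5441, 0.2891]))
(array([160.7, 282.2]), np.int32(116), array([0.6224, 0.359 ]))
(array([ 73.1, 302.9]), np.int32(241), array([0.7723, 0.5118]))
(array([468.5, 318.3]), np.int32(34), array([-0.0786,  0.0686]))
(array([134.6, 411.2]), np.int32(75), array([0.4655, 0.6102]))
```

View pics/c1.png

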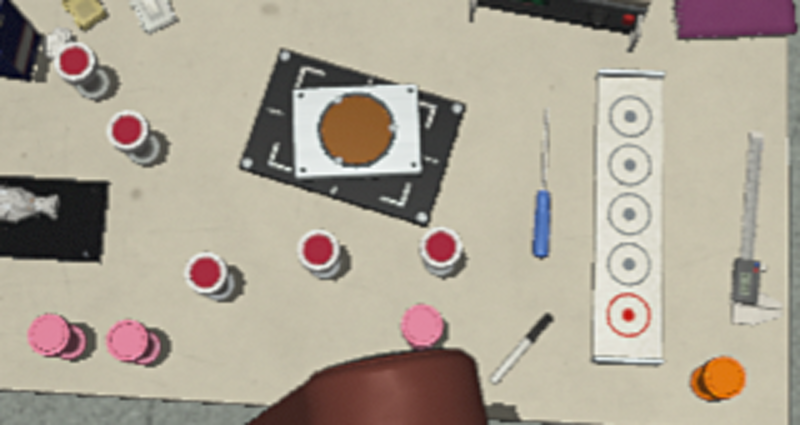

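```bash
cat >> h.py <<'E'
def rect(mask,name,z,pt):
    n,l,s,c=cv2.connectedComponentsWithStats(cv2.morphologyEx(mask,cv2.MORPH_OPEN,np.ones((3,3))))
    best=min(range(1,n),key=lambda i:(s[i,4]<800)*1e3+np.hypot(*(c[i]-pt)))
    cn=max(cv2.findContours((l==best).astype(np.uint8),0,2)[0],key=cv2.contourArea).reshape(-1,2)
    w=ray(name,cn,z)[:,:2].astype(np.float32)
    return cv2.minAreaRect(w*1000)
def axis(r):  # centre mm, long-axis direction deg from world y in (-90,90], dims
    b=cv2.boxPoints(r); e=[b[1]-b[0],b[2]-b[1]]; L=max(e,key=np.linalg.norm); a=np.degrees(np.arctan2(-L[0],L[1]))
    return np.round(r[0],1),round((a+90)%180-90,2),np.round(sorted(r[1]),1)
def carrier(p,name="top",pt=(252,182)):
    h=cv2.cvtColor(p,cv2.COLOR_BGR2HSV)
    g=cv2.cvtColor(p,cv2.COLOR_BGR2GRAY)
    return axis(rect(cv2.inRange(h,(0,0,185),(180,45,255)),name,.036,pt))
E
python3 - <<'E'
from h import *
for n,pt in(("top",(252,182)),("scene",(252,215))):
    p=np.load(n+"0.npz")["p"]; g=cv2.cvtColor(p,cv2.COLOR_BGR2GRAY)
    print(n,carrier(p,n,pt)); 
    n2,l,s,c=cv2.connectedComponentsWithStats((g<75).astype(np.uint8))
    i=[i for i in range(1,n2) if s[i,4]>600 and abs(c[i]-pt).max()<25]
    for k in i:
        ys,xs=np.where(l==k); w=ray(n,np.c_[xs,ys],.012)[:,:2].astype(np.float32); print("platen",axis(cv2.minAreaRect(w*1000)),s[k])
p=np.load("top0.npz")["p"]; g=cv2.cvtColor(p,cv2.COLOR_BGR2GRAY)
# shelf marks: dots darker on white
for x in blobs(p[155:280,345:380],(0,0,0),(179,255,175),4): 
    q=x[0]+[345,155]; print(q.round(1),x[1],ray("top",q,.025)[0][:2].round(4))
print("pink/orange")
for x in blobs(p,(70,80,180),(110,255,255),60): print(x[0].round(0),x[1],ray("top",x[0],.08)[0][:2].round(3))
print("dev others",ray("top",[[327,220],[318,268],[330,257],[409,240],[122,150],[135,148]],.01)[:,:2].round(3))
E
```

```text
top (array([664. , 158.7]), np.float32(0.0), array([ 838.9, 1282.1]))
platen (array([570.1,  34.5]), np.float32(-14.31), array([158. , 237.5])) [ 207  151   89   70 1741]
scene (array([ 514.1, -292.2]), np.float32(-89.5), array([ 82.9, 279. ]))
platen (array([570. ,  37.1]), np.float32(-14.29), array([161.2, 237.9])) [ 206  190   89   71 1476]
[360.5 159.9] 59 [ 0.6627 -0.2933]
[365.8 170.2] 13 [ 0.631  -0.3099]
[360.4 178.5] 42 [ 0.6042 -0.2944]
[347.4 198.9] 91 [ 0.539  -0.2572]
[361.8 176.2] 19 [ 0.6118 -0.2985]
[358.1 189.3] 14 [ 0.5704 -0.2884]
[361.5 195.5] 16 [ 0.5518 -0.2989]
[362.3 201.4] 23 [ 0.5339 -0.3015]
[362.2 209.4] 20 [ 0.5096 -0.3018]
[360.  220.2] 22 [ 0.4765 -0.296 ]
[361.2 215.1] 21 [ 0.4919 -0.2993]
[360.  228.2] 16 [ 0.4523 -0.2967]
[353. 235.] 5 [ 0.431  -0.2767]
[361.2 235.2] 19 [ 0.4319 -0.3006]
[346.5 240. ] 22 [ 0.4151 -0.2581]
[361.8 241.9] 17 [ 0.4121 -0.3029]
[375.  258.5] 14 [ 0.3655 -0.3425]
[354.4 270.5] 84 [ 0.3273 -0.2835]
[352. 272.] 5 [ 0.3225 -0.2767]
pink/orange
[361. 255.] 65 [ 0.365 -0.293]
[278. 260.] 206 [ 0.34  -0.062]
[129. 263.] 202 [0.305 0.356]
[161. 266.] 199 [0.304 0.266]
[400. 280.] 223 [ 0.302 -0.402]
dev others [[ 0.474 -0.2  ]
 [ 0.33  -0.179]
 [ 0.364 -0.213]
 [ 0.428 -0.445]
 [ 0.658  0.439]
 [ 0.666  0.4  ]]
```

Request:
move_arm --increments '[1,0,0,0,0,0,0.0354,1,0,0,0,0,0,0.0354,1,0,0,0,0,0,0.0354,1,0.094,-0.2133,0,0,0,0,1,0.094,-0.2133,0,0,0,0]'

```text
clock: 0.6
tcp_pos: [0.2416, -0.5046, 0.209]
tcp_rot: [1.0, -0.002, -0.0, -0.001]
ft_force: [0.5, 0.5, -0.0]
grip_width: 0.0852
grip_force: 0.0
```

Request:
move_arm --increments '[1,0.094,-0.2133,0,0,0,0,1,0.094,-0.2133,0,0,0,0,1,0.094,-0.2133,0,0,0,0,1,0.094,-0.2133,0,0,0,0,1,0.094,-0.2133,0,0,0,0]'

```text
clock: 1.1
tcp_pos: [0.3362, -0.2902, 0.2097]
tcp_rot: [1.0, -0.001, -0.0, -0.0]
ft_force: [1.7, 0.6, -0.0]
grip_width: 0.0853
grip_force: 0.0
```

Request:
move_arm --increments '[1,0.094,-0.2133,0,0,0,0,1,0.094,-0.2133,0,0,0,0,1,0.094,-0.2133,0,0,0,0,1,0.094,-0.2133,0,0,0,0,1,0.094,-0.2133,0,0,0,0]'

```text
clock: 1.6
tcp_pos: [0.4303, -0.077, 0.2099]
tcp_rot: [1.0, -0.0, 0.0, 0.0]
ft_force: [0.5, -0.1, 0.2]
grip_width: 0.0851
grip_force: 0.0
```

Request:
move_arm --increments '[1,0,0,0,0,0,0,1,0,0,0,0,0,0,1,0,0,0,0,0,0,1,0,0,0,0,0,0,1,0,0,0,0,0,0]'

```text
clock: 2.1
tcp_pos: [0.4298, -0.0802, 0.21]
tcp_rot: [1.0, -0.002, -0.0, 0.0]
ft_force: [-1.0, -0.7, 0.5]
grip_width: 0.0854
grip_force: 0.0
```

Request:
move_arm --increments '[1,-0.005,0,0.142,0,0,0,1,0,0,0.142,0,0,0,1,0,0,0.142,0,0,0,1,0,0,0.142,0,0,0,1,0,0,0.142,0,0,0]'

```text
clock: 2.6
tcp_pos: [0.4291, -0.0801, 0.0672]
tcp_rot: [1.0, -0.002, 0.0, 0.0]
ft_force: [1.2, 0.2, -0.4]
grip_width: 0.0852
grip_force: 0.0
```

Request:
move_arm --increments '[1,0,0,0,0,0,0,0,0,0,0,0,0,0,0,0,0,0,0,0,0,0,0,0,0,0,0,0,0,0,0,0,0,0,0]'

```text
clock: 3.1
tcp_pos: [0.4305, -0.0794, 0.0696]
tcp_rot: [1.0, -0.0, 0.001, 0.0]
ft_force: [0.5, -0.4, -0.5]
grip_width: 0.0282
grip_force: 0.0
```

Request:
move_arm --increments '[0,0,0,0,0,0,0,0,0,0,0,0,0,0,0,0,0,0,0,0,0,0,0,0,0,0,0,0,0,0,0,0,0,0,0]'

```text
clock: 3.6
tcp_pos: [0.4325, -0.0791, 0.0715]
tcp_rot: [1.0, -0.001, 0.003, 0.0]
ft_force: [-0.8, 3.6, 11.4]
grip_width: 0.0004
grip_force: 6.0
```

Run:
```python
from h import *
p,d=snapshot("top"); s,_=snapshot("scene")
c=np.hstack([cv2.resize(p[160:300,220:360],(400,400)),cv2.resize(s[150:290,240:380],(400,400))]); cv2.imwrite("pics/c2.png",c)
for x in jars(s,"scene"): print(x)
print(get_state()['grip_width'],get_state()["tcp_pos"],get_state()["ft_force"])
```

```text
(array([538.9,  41.8]), np.int32(146), array([-0.0561, -1.4713]))
(array([439.3,  56.8]), np.int32(32), array([ 0.3148, -1.0985]))
(array([406.3,  68.8]), np.int32(55), array([ 0.41  , -0.9289]))
(array([323.1, 101.9]), np.int32(363), array([ 0.6117, -0.5392]))
(array([289.2, 231.2]), np.int32(81), array([0.4177, 0.058 ]))
(array([276.5, 270.5]), np.int32(103), array([0.3836, 0.1831]))
(array([202. , 274.7]), np.int32(106), array([0.5441, 0.2891]))
(array([160.7, 282.2]), np.int32(116), array([0.6224, 0.359 ]))
(array([ 73.2, 303. ]), np.int32(242), array([0.7722, 0.5118]))
(array([471.2, 311.4]), np.int32(68), array([-0.0802,  0.0477]))
(array([449.9, 325.1]), np.int32(79), array([-0.0447,  0.1069]))
(array([433.4, 327.4]), np.int32(51), array([-0.0127,  0.1313]))
(array([134.6, 411.2]), np.int32(75), array([0.4655, 0.6102]))
0.00025134897190704343 [ 0.43253289 -0.07902719  0.07146706] [-0.71153493  3.21552365 12.38358483]
```

View pics/c2.png

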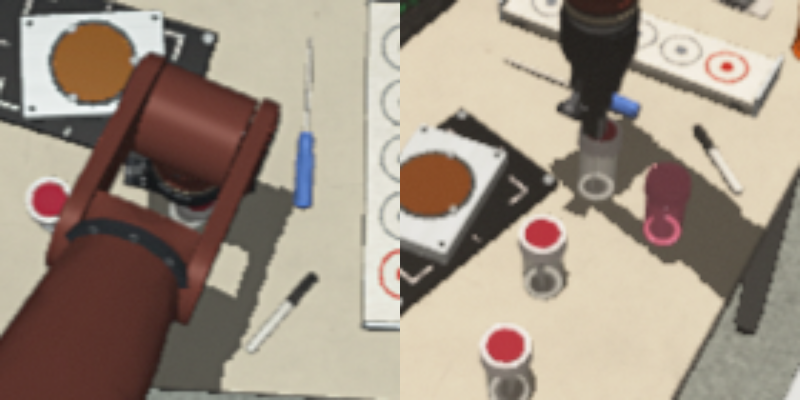

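Run:
```python
from h import *
s,d=snapshot("scene")
cv2.imwrite("pics/c3.png",cv2.resize(s[165:230,270:350],None,fx=8,fy=8,interpolation=cv2.INTER_CUBIC))
m=camera_model("scene");T=np.array(m["world_to_cam"])
for (u,v) in [(311,189),(309,193),(309,197),(313,197),(305,197),(309,201),(309,206),(309,212),(308,184),(309,218)]:
    q=cv2.undistortPoints(np.array([[[u,v]]],float),K(m),np.array(m["D"],float)).ravel(); P=np.r_[q,1]*d[v,u]; print(u,v,((P-T[:3,3])@T[:3,:3]).round(3),s[v,u])
print(proj("scene",[get_state()["tcp_pos"]]))
```

```text
311 189 [ 0.419 -0.072  0.14 ] [41 45 48]
309 193 [ 0.424 -0.07   0.121] [49 54 57]
309 197 [ 0.425 -0.073  0.1  ] [57 61 63]
313 197 [ 0.418 -0.086  0.091] [37 37 74]
305 197 [ 0.437 -0.071  0.095] [62 65 75]
309 201 [ 0.422 -0.067  0.09 ] [ 91  97 105]
309 206 [ 0.422 -0.07   0.063] [118 130 135]
309 212 [ 0.42  -0.067  0.039] [116 128 134]
308 184 [ 0.427 -0.066  0.163] [32 35 39]
309 218 [ 0.417 -0.063  0.014] [151 163 169]
[[307.54623379 200.9809787 ]]
```

View pics/c3.png

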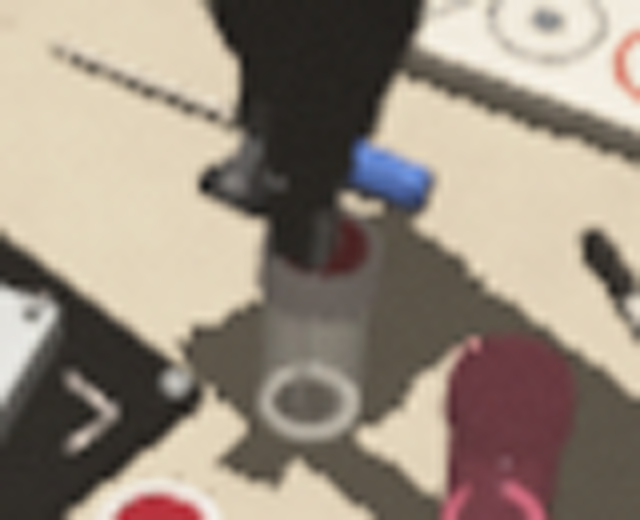

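Request:
move_arm --increments '[0,0,0,-0.1,0,0,0,0,0,0,-0.15,0,0,0,0,0,0,-0.15,0,0,0,0,0,0,-0.1,0,0,0,0,0,0,0,0,0,0]'

```text
clock: 4.25
tcp_pos: [0.4322, -0.0799, 0.1722]
tcp_rot: [1.0, -0.0, 0.004, 0.001]
ft_force: [0.5, -0.8, -0.6]
grip_width: 0.0002
grip_force: 0.0
```

Run:
```python
from h import *
s,d=snapshot("scene"); st=get_state(); print(st["tcp_pos"],st["ft_force"])
cv2.imwrite("pics/c4.png",cv2.resize(s[130:230,260:360],None,fx=6,fy=6,interpolation=cv2.INTER_CUBIC))
t=st["tcp_pos"]; print("tcp,tip px-130",proj("scene",[t,t-[0,0,.008]])-[260,130])
for x in jars(s,"scene"): 
    if abs(x[2][0]-.43)<.05: print(x)
```

```text
[ 0.43070033 -0.0794142   0.16996233] [-0.02568126  0.49732111 -0.09123218]
tcp,tip px-130 [[49.07409539 48.73951762]
 [48.99299156 50.67093599]]
(array([289.2, 231.2]), np.int32(81), array([0.4177, 0.058 ]))
(array([276.4, 270.6]), np.int32(102), array([0.3837, 0.1833]))
(array([134.6, 411.2]), np.int32(75), array([0.4655, 0.6102]))
```

View pics/c4.png

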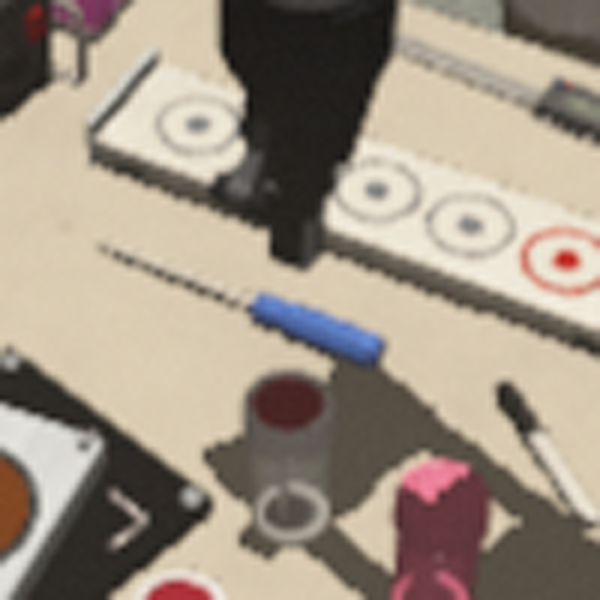

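Request:
move_arm --increments '[1,0,0,0,0,0,0,1,0,0,0,0,0,0,1,0,0,0,0,0,0,1,0,0,0,0,0,0,1,0,0,0,0,0,0]'

```text
clock: 4.8
tcp_pos: [0.4289, -0.0789, 0.1675]
tcp_rot: [1.0, -0.0, -0.001, -0.0]
ft_force: [-0.3, -1.2, 0.1]
grip_width: 0.0724
grip_force: 0.0
```

Request:
move_arm --increments '[1,-0.005,0,0.126,0,0,0,1,0,0,0.126,0,0,0,1,0,0,0.126,0,0,0,1,0,0,0.126,0,0,0,1,0,0,0.126,0,0,0]'

```text
clock: 5.3
tcp_pos: [0.4283, -0.079, 0.0412]
tcp_rot: [1.0, -0.0, 0.0, 0.0]
ft_force: [-0.5, 0.0, -0.7]
grip_width: 0.0853
grip_force: 0.0
```

Request:
move_arm --increments '[0,0,0,0,0,0,0,0,0,0,0,0,0,0,0,0,0,0,0,0,0,0,0,0,0,0,0,0,0,0,0,0,0,0,0]'

```text
clock: 5.8
tcp_pos: [0.43, -0.0796, 0.0438]
tcp_rot: [1.0, -0.0, 0.002, 0.001]
ft_force: [0.2, 0.1, 4.3]
grip_width: 0.0451
grip_force: 61.7
```

Request:
move_arm --increments '[0,0,0,-0.1,0,0,0,0,0,0,-0.15,0,0,0,0,0,0,-0.2,0,0,0,0,0,0,-0.2,0,0,0,0,0,0,-0.1,0,0,0]'

```text
clock: 6.3
tcp_pos: [0.4303, -0.0796, 0.1966]
tcp_rot: [1.0, -0.0, 0.003, 0.001]
ft_force: [0.9, 0.3, 0.2]
grip_width: 0.0455
grip_force: 61.7
```

Request:
move_arm --increments '[0,-0.0566,0.222,0,0,0,0,0,-0.0566,0.222,0,0,0,0,0,-0.0566,0.222,0,0,0,0,0,-0.0566,0.222,0,0,0,0,0,-0.0566,0.222,0,0,0,0]'

```text
clock: 6.8
tcp_pos: [0.3707, -0.3025, 0.1926]
tcp_rot: [1.0, -0.0, 0.0, 0.0]
ft_force: [1.8, 0.6, -0.5]
grip_width: 0.0454
grip_force: 61.7
```

Run:
```python
from h import *
s,d=snapshot("scene"); p,_=snapshot("top"); st=get_state(); print(st["tcp_pos"],st["ft_force"],st["grip_width"])
cv2.imwrite("pics/c5.png",np.hstack([cv2.resize(s[80:200,270:390],(400,400)),cv2.resize(p[180:300,300:420],(400,400))]))
# carrier mask test
g=cv2.cvtColor(p,cv2.COLOR_BGR2HSV); print(p[172,235],p[195,270],p[215,230])
```

```text
[ 0.37014347 -0.305935    0.19300661] [ 0.08643589  0.77611088 -1.04106183] 0.045015286214434375
[235 236 232] [238 239 235] [184 206 212]
```

View pics/c5.png

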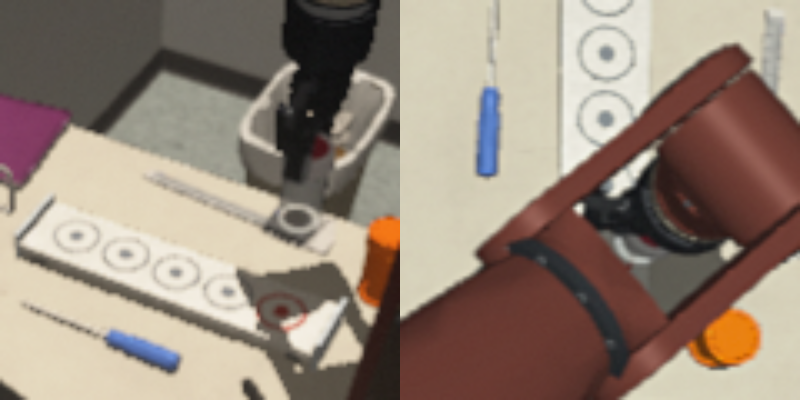

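Request:
move_arm --increments '[0,0,0,0.15,0,0,0,0,0,0,0.15,0,0,0,0,0,0,0.15,0,0,0,0,0,0,0.1,0,0,0,0,0,0,0.06,0,0,0]'

```text
clock: 7.4
tcp_pos: [0.3704, -0.2991, 0.0684]
tcp_rot: [1.0, -0.0, -0.001, -0.001]
ft_force: [-10.3, 1.1, 71.9]
grip_width: 0.045
grip_force: 73.5
```

Run:
```python
from h import *
s,d=snapshot("scene"); p,_=snapshot("top"); st=get_state(); print(st["tcp_pos"],st["ft_force"],st["grip_width"])
for v in ((317,100,402,185),): 
  pass
h=s[125:200,330:400]
for x in blobs(p[230:275,345:380],(80,80,80),(100,255,255),3): print("top",x[0]+[345,230],ray("top",x[0]+[345,230],.114))
g=cv2.cvtColor(s,cv2.COLOR_BGR2GRAY); print(proj("scene",[[.372,-.301,.025],[.372,-.301,.114]]))
b=np.load("scene0.npz")["p"]
for n,z in(("scene",.025),):
  for x in blobs(b[140:185,275:375],(80,60,60),(104,255,255),3): print(x[0]+[275,140],x[1],ray(n,x[0]+[275,140],z))
```

```text
[ 0.37158512 -0.30043443  0.06984615] [ 0.28873991  0.14023416 -1.09414784] 0.044918027275181314
top [358.62707838 252.2304038 ] [[ 0.36912897 -0.28087873  0.114     ]]
top [374.41666667 235.82638889] [[ 0.41713334 -0.32328379  0.114     ]]
top [368.27272727 251.72727273] [[ 0.37203646 -0.30726015  0.114     ]]
top [373.  249.2] [[ 0.37975701 -0.32007583  0.114     ]]
top [350.55154639 267.30927835] [[ 0.32656877 -0.25992503  0.114     ]]
[[353.46003267 173.54609035]
 [356.66766846 154.25060288]]
[354.17910448 173.02985075] 67 [[ 0.37086078 -0.30449647  0.025     ]]
[354.         172.78947368] 19 [[ 0.37186188 -0.30526104  0.025     ]]
```

Request:
move_arm --increments '[0,0,0.01,0.005,0,0,0,0,0,0,0,0,0,0,1,0,0,0,0,0,0,1,0,0,0,0,0,0,1,0,0,0,0,0,0]'

```text
clock: 8.0
tcp_pos: [0.3716, -0.3031, 0.0694]
tcp_rot: [1.0, -0.0, 0.0, 0.0]
ft_force: [0.0, -0.3, 0.2]
grip_width: 0.0848
grip_force: 0.0
```

Request:
move_arm --increments '[1,0,0,0,0,0,0,1,0,0,0,0,0,0,1,0,0,0,0,0,0,1,0,0,-0.05,0,0,0,1,0,0,-0.1,0,0,0]'

```text
clock: 8.5
tcp_pos: [0.3702, -0.3016, 0.0982]
tcp_rot: [1.0, -0.0, -0.001, -0.002]
ft_force: [0.3, -0.2, -0.4]
grip_width: 0.0855
grip_force: 0.0
```

Request:
move_arm --increments '[1,0,0,-0.2,0,0,0,1,0,0,-0.2,0,0,0,1,0,0,-0.1,0,0,0,1,0.0227,-0.18,0,0,0,0,1,0.0227,-0.18,0,0,0,0]'

```text
clock: 9.0
tcp_pos: [0.3814, -0.2314, 0.2015]
tcp_rot: [1.0, -0.002, 0.002, 0.001]
ft_force: [0.2, 1.0, -0.6]
grip_width: 0.0857
grip_force: 0.0
```

Request:
move_arm --increments '[1,0.0227,-0.18,0,0,0,0,1,0.0227,-0.18,0,0,0,0,1,0.0227,-0.18,0,0,0,0,1,0.0227,-0.18,0,0,0,0,1,0.0227,-0.18,0,0,0,0]'

```text
clock: 9.5
tcp_pos: [0.4036, -0.0496, 0.2]
tcp_rot: [1.0, -0.001, 0.001, 0.0]
ft_force: [0.5, -0.4, 1.0]
grip_width: 0.0849
grip_force: 0.0
```

Request:
move_arm --increments '[1,0.0227,-0.18,0,0,0,0,1,0.0227,-0.18,0,0,0,0,1,0.0227,-0.18,0,0,0,0,1,0,0,0,0,0,0,1,0,0,0,0,0,0]'

```text
clock: 10.0
tcp_pos: [0.4171, 0.0574, 0.1996]
tcp_rot: [1.0, 0.001, 0.0, 0.0]
ft_force: [-0.0, 0.7, -0.2]
grip_width: 0.0851
grip_force: 0.0
```

Run:
```python
from h import *
s,d=snapshot("scene"); p,_=snapshot("top"); st=get_state(); print(st["clock"],st["tcp_pos"],st["ft_force"],st["grip_width"])
for n,q in(("scene",s),("top",p)):
  for x in jars(q,n): 
    print(n,*x, ray(n,x[0],.114)[0][:2].round(4)) if .3<x[2][0]<.7 and -.4<x[2][1]<.4 else 0
```

```text
10.1 [0.41713763 0.05625092 0.19939643] [-0.36083033  0.7975619   0.21863982] 0.08535181759097225
scene [357.3 154.1] 45 [ 0.3788 -0.3296] [ 0.3705 -0.3027]
scene [276.5 270.5] 103 [0.3836 0.1831] [0.3753 0.195 ]
scene [202.  274.7] 106 [0.5441 0.2891] [0.5312 0.2981]
scene [160.7 282.2] 116 [0.6224 0.359 ] [0.6072 0.366 ]
top [139.3 154. ] 78 [0.6232 0.3604] [0.6154 0.3527]
top [160.4 181.4] 87 [0.5443 0.29  ] [0.538  0.2836]
top [366. 252.] 99 [ 0.3743 -0.3052] [ 0.3709 -0.3011]
```

Request:
move_arm --increments '[1,0,-0.01,0.2,0,0,0,1,0,0,0.2,0,0,0,1,0,0,0.2,0,0,0,1,0,0,0.12,0,0,0,1,0,0,0.065,0,0,0]'

```text
clock: 10.6
tcp_pos: [0.4148, 0.0575, 0.0395]
tcp_rot: [1.0, -0.002, -0.002, 0.0]
ft_force: [0.2, -1.3, 0.0]
grip_width: 0.0855
grip_force: 0.0
```

Request:
move_arm --increments '[0,0,0,0,0,0,0,0,0,0,0,0,0,0,0,0,0,0,0,0,0,0,0,0,0,0,0,0,0,0,0,0,0,0,0]'

```text
clock: 11.1
tcp_pos: [0.4192, 0.0586, 0.0438]
tcp_rot: [1.0, -0.0, 0.002, 0.0]
ft_force: [0.2, -1.8, 4.8]
grip_width: 0.0451
grip_force: 61.7
```

Request:
move_arm --increments '[0,0,0,-0.1,0,0,0,0,0,0,-0.2,0,0,0,0,0,0,-0.2,0,0,0,0,0,0,-0.2,0,0,0,0,0,0,-0.05,0,0,0]'

```text
clock: 11.6
tcp_pos: [0.4205, 0.0591, 0.1976]
tcp_rot: [1.0, -0.0, 0.005, 0.0]
ft_force: [1.1, 0.3, 0.4]
grip_width: 0.045
grip_force: 61.6
```

Request:
move_arm --increments '[0,0.009,0.2256,0,0,0,0,0,0.009,0.2256,0,0,0,0,0,0.009,0.2256,0,0,0,0,0,0.009,0.2256,0,0,0,0,0,0.009,0.2256,0,0,0,0]'

```text
clock: 12.1
tcp_pos: [0.4251, -0.1678, 0.1912]
tcp_rot: [1.0, -0.0, -0.0, -0.0]
ft_force: [0.8, -0.0, -1.1]
grip_width: 0.0449
grip_force: 61.7
```

Request:
move_arm --increments '[0,0.009,0.2256,0,0,0,0,0,0.009,0.2256,0,0,0,0,0,0.009,0.2256,0,0,0,0,0,0,0,0,0,0,0,0,0,0,0,0,0,0]'

```text
clock: 12.6
tcp_pos: [0.4304, -0.302, 0.1908]
tcp_rot: [1.0, -0.001, -0.001, -0.001]
ft_force: [-0.2, 0.9, -1.2]
grip_width: 0.045
grip_force: 61.8
```

Request:
move_arm --increments '[0,0,0,0.2,0,0,0,0,0,0,0.2,0,0,0,0,0,0,0.1,0,0,0,0,0,0,0.05,0,0,0,0,0,0,0.025,0,0,0]'

```text
clock: 13.1
tcp_pos: [0.4307, -0.3001, 0.076]
tcp_rot: [1.0, 0.0, -0.001, -0.001]
ft_force: [-0.2, -0.1, 0.2]
grip_width: 0.0448
grip_force: 61.8
```

Request:
move_arm --increments '[0,0,0,0.015,0,0,0,0,0,0,0.015,0,0,0,0,0,0,0.015,0,0,0,0,0,0,0,0,0,0,0,0,0,0,0,0,0]'

```text
clock: 13.6
tcp_pos: [0.4318, -0.3026, 0.0689]
tcp_rot: [1.0, -0.0, 0.001, 0.001]
ft_force: [-0.5, -0.2, 0.9]
grip_width: 0.0448
grip_force: 61.9
```

Request:
move_arm --increments '[1,0,0,0,0,0,0,1,0,0,0,0,0,0,1,0,0,0,0,0,0,1,0,0,0,0,0,0,1,0,0,0,0,0,0]'

```text
clock: 14.1
tcp_pos: [0.4312, -0.3019, 0.068]
tcp_rot: [1.0, -0.0, -0.0, -0.0]
ft_force: [0.1, -0.5, 0.4]
grip_width: 0.0852
grip_force: 0.0
```

Request:
move_arm --increments '[1,0,0,0,0,0,0,1,0,0,-0.05,0,0,0,1,0,0,-0.15,0,0,0,1,0,0,-0.2,0,0,0,1,0,0,-0.2,0,0,0]'

```text
clock: 14.6
tcp_pos: [0.4308, -0.3016, 0.1896]
tcp_rot: [1.0, -0.0, -0.0, -0.0]
ft_force: [0.5, -0.2, 0.3]
grip_width: 0.0854
grip_force: 0.0
```

Request:
move_arm --increments '[1,-0.022,-0.221,0,0,0,0,1,-0.022,-0.221,0,0,0,0,1,-0.022,-0.221,0,0,0,0,1,-0.022,-0.221,0,0,0,0,1,-0.022,-0.221,0,0,0,0]'

```text
clock: 15.1
tcp_pos: [0.4092, -0.0795, 0.1891]
tcp_rot: [1.0, -0.001, 0.001, 0.0]
ft_force: [0.7, -0.0, -0.4]
grip_width: 0.0855
grip_force: 0.0
```

Request:
move_arm --increments '[1,-0.022,-0.221,0,0,0,0,1,-0.022,-0.221,0,0,0,0,1,-0.022,-0.221,0,0,0,0,1,-0.022,-0.221,0,0,0,0,1,-0.022,-0.221,0,0,0,0]'

```text
clock: 15.6
tcp_pos: [0.3875, 0.1419, 0.1893]
tcp_rot: [1.0, -0.0, 0.001, -0.0]
ft_force: [1.5, -0.1, -0.2]
grip_width: 0.0854
grip_force: 0.0
```

Request:
move_arm --increments '[1,-0.022,-0.221,0,0,0,0,1,0,0,0,0,0,0,1,0,0,0,0,0,0,1,0,0,0.15,0,0,0,1,0,0,0.15,0,0,0]'

```text
clock: 16.1
tcp_pos: [0.3851, 0.1833, 0.129]
tcp_rot: [1.0, -0.001, 0.002, -0.0]
ft_force: [0.1, 0.6, -0.8]
grip_width: 0.0857
grip_force: 0.0
```

Request:
move_arm --increments '[1,0,0,0.15,0,0,0,1,0,0,0.15,0,0,0,1,0,0,0.1,0,0,0,1,0,0,0.03,0,0,0,0,0,0,0,0,0,0]'

```text
clock: 16.6
tcp_pos: [0.3829, 0.1829, 0.0416]
tcp_rot: [1.0, -0.002, -0.001, 0.0]
ft_force: [0.4, -1.0, 1.0]
grip_width: 0.0733
grip_force: 0.0
```

Request:
move_arm --increments '[0,0,0,0,0,0,0,0,0,0,0,0,0,0,0,0,0,0,0,0,0,0,0,0,0,0,0,0,0,0,0,0,0,0,0]'

```text
clock: 17.1
tcp_pos: [0.3853, 0.1845, 0.0441]
tcp_rot: [1.0, -0.0, 0.002, -0.0]
ft_force: [-0.3, -2.0, 6.8]
grip_width: 0.045
grip_force: 61.6
```

Request:
move_arm --increments '[0,0,0,-0.1,0,0,0,0,0,0,-0.2,0,0,0,0,0,0,-0.2,0,0,0,0,0,0,-0.2,0,0,0,0,0,0,-0.05,0,0,0]'

```text
clock: 17.6
tcp_pos: [0.3867, 0.1856, 0.198]
tcp_rot: [1.0, -0.0, 0.005, -0.002]
ft_force: [-0.3, 0.7, -0.3]
grip_width: 0.0449
grip_force: 61.7
```

Run:
```python
from h import *
s,d=snapshot("scene"); p,_=snapshot("top"); st=get_state(); print(st["clock"],st["tcp_pos"],st["ft_force"],st["grip_width"])
for n,q in(("scene",s),("top",p)):
  for x in jars(q,n): 
    print(n,*x, ray(n,x[0],.114)[0][:2].round(4)) if .3<x[2][0]<.7 and -.4<x[2][1]<.4 else 0
print((.004,))
b,dd=np.load("top0.npz")["p"],np.load("top0.npz")["d"]
T=np.array(camera_model("top")["world_to_cam"]);h=1.509-dd
print("heights near E (rows 130-165, cols 110-160)");print((h[128:172:4,108:164:4]*1000).astype(int))
```

```text
17.7 [0.38496409 0.18499302 0.19470486] [ 0.13131226 -0.1228256  -0.67035236] 0.045230370698980914
scene [202.  274.7] 106 [0.5441 0.2891] [0.5312 0.2981]
scene [160.7 282.2] 116 [0.6224 0.359 ] [0.6072 0.366 ]
top [139.3 154. ] 78 [0.6232 0.3604] [0.6154 0.3527]
top [160.3 181. ] 80 [0.5454 0.2903] [0.5392 0.284 ]
top [366.1 230.7] 97 [ 0.4345 -0.3042] [ 0.4302 -0.3   ]
top [365.9 252. ] 98 [ 0.3743 -0.3051] [ 0.3709 -0.3008]
(0.004,)
heights near E (rows 130-165, cols 110-160)
[[ 74  60 -89 -89 -91 -89 -91 -71 -67 -66 -77 -91 -85 -86]
 [ 76  60  27 -89 -87 -84 -87 -64 -66 -65 -67 -84 -85 -80]
 [ 72  52  19 -16 -83 -85 -89 -81 -67 -58 -60 -80 -95 -83]
 [ 79  50  15 -16 -82 -80 -82 -84 -84 -64 -77 -79 -81 -77]
 [ 76  41   3 -20 -53 -78 -52 -57 -73 -83 -78 -74 -84 -80]
 [ 66  34   2 -27 -61 -49 -58  13  17  19 -76 -75 -79 -73]
 [ 20  29   3 -35 -65 -74  19  21  20  20  12 -68 -69 -74]
 [-23  -8  -6 -41 -73 -62  26  17  19  21   9 -69 -70 -74]
 [-69 -56 -47 -48 -73 -65 -70  30  25  29  -3 -40 -68 -63]
 [-63 -59 -62 -60 -64 -71 -71 -68 -19  -9 -25 -50 -57 -62]
 [-61 -62 -64 -61 -65 -66 -62 -57 -61 -47 -47 -56 -62 -63]]
```

Request:
move_arm --increments '[0,0.0491,0.2205,0,0,0,0,0,0.0491,0.2205,0,0,0,0,0,0.0491,0.2205,0,0,0,0,0,0.0491,0.2205,0,0,0,0,0,0.0491,0.2205,0,0,0,0]'

```text
clock: 18.2
tcp_pos: [0.4304, -0.0374, 0.1894]
tcp_rot: [1.0, -0.0, -0.002, -0.001]
ft_force: [-0.2, 0.7, 0.1]
grip_width: 0.0452
grip_force: 61.7
```

Request:
move_arm --increments '[0,0.0491,0.2205,0,0,0,0,0,0.0491,0.2205,0,0,0,0,0,0.0491,0.2205,0,0,0,0,0,0.0491,0.2205,0,0,0,0,0,0.0491,0.2205,0,0,0,0]'

```text
clock: 18.7
tcp_pos: [0.4796, -0.2575, 0.1888]
tcp_rot: [1.0, -0.001, -0.002, -0.002]
ft_force: [0.6, 0.2, -0.3]
grip_width: 0.0455
grip_force: 61.7
```

Request:
move_arm --increments '[0,0.0491,0.2205,0,0,0,0,0,0,0,0,0,0,0,0,0,0,0,0,0,0,0,0,0,0.2,0,0,0,0,0,0,0.15,0,0,0]'

```text
clock: 19.2
tcp_pos: [0.49, -0.2987, 0.12]
tcp_rot: [1.0, 0.0, -0.001, -0.001]
ft_force: [-0.2, 0.7, -1.1]
grip_width: 0.0453
grip_force: 61.8
```

Request:
move_arm --increments '[0,0,0,0.15,0,0,0,0,0,0,0.05,0,0,0,0,0,0,0.025,0,0,0,0,0,0,0.015,0,0,0,0,0,0,0.01,0,0,0]'

```text
clock: 19.7
tcp_pos: [0.492, -0.3014, 0.0735]
tcp_rot: [1.0, -0.0, 0.001, 0.001]
ft_force: [0.3, -1.0, -0.2]
grip_width: 0.0453
grip_force: 61.8
```

Request:
move_arm --increments '[0,0,0,0.01,0,0,0,0,0,0,0.01,0,0,0,0,0,0,0,0,0,0,0,0,0,0,0,0,0,0,0,0,0,0,0,0]'

```text
clock: 20.2
tcp_pos: [0.4916, -0.3016, 0.0692]
tcp_rot: [1.0, -0.0, 0.001, 0.001]
ft_force: [-0.0, -0.4, 4.4]
grip_width: 0.045
grip_force: 62.3
```

Request:
move_arm --increments '[1,0,0,0,0,0,0,1,0,0,0,0,0,0,1,0,0,0,0,0,0,1,0,0,0,0,0,0,1,0,0,0,0,0,0]'

```text
clock: 20.7
tcp_pos: [0.4907, -0.3007, 0.0678]
tcp_rot: [1.0, -0.0, -0.0, -0.0]
ft_force: [-0.2, -0.2, -0.2]
grip_width: 0.0855
grip_force: 0.0
```

Request:
move_arm --increments '[1,0,0,0,0,0,0,1,0,0,-0.05,0,0,0,1,0,0,-0.15,0,0,0,1,0,0,-0.2,0,0,0,1,0,0,-0.2,0,0,0]'

```text
clock: 21.2
tcp_pos: [0.4905, -0.3006, 0.1896]
tcp_rot: [1.0, -0.0, -0.0, -0.0]
ft_force: [0.4, 0.2, -0.5]
grip_width: 0.0859
grip_force: 0.0
```

Request:
move_arm --increments '[1,0.0203,-0.2273,0,0,0,0,1,0.0203,-0.2273,0,0,0,0,1,0.0203,-0.2273,0,0,0,0,1,0.0203,-0.2273,0,0,0,0,1,0.0203,-0.2273,0,0,0,0]'

```text
clock: 21.7
tcp_pos: [0.5115, -0.072, 0.1893]
tcp_rot: [1.0, -0.001, 0.001, 0.0]
ft_force: [-0.1, 0.3, -0.6]
grip_width: 0.0851
grip_force: 0.0
```

Request:
move_arm --increments '[1,0.0203,-0.2273,0,0,0,0,1,0.0203,-0.2273,0,0,0,0,1,0.0203,-0.2273,0,0,0,0,1,0.0203,-0.2273,0,0,0,0,1,0.0203,-0.2273,0,0,0,0]'

```text
clock: 22.2
tcp_pos: [0.532, 0.1556, 0.1893]
tcp_rot: [1.0, -0.0, 0.001, -0.0]
ft_force: [0.6, -0.3, -0.0]
grip_width: 0.0855
grip_force: 0.0
```

Request:
move_arm --increments '[1,0.0203,-0.2273,0,0,0,0,1,0.0203,-0.2273,0,0,0,0,1,0.0203,-0.2273,0,0,0,0,1,0,0,0,0,0,0,1,0,0,0,0,0,0]'

```text
clock: 22.7
tcp_pos: [0.544, 0.291, 0.1886]
tcp_rot: [1.0, 0.001, 0.0, 0.0]
ft_force: [0.9, -1.1, -0.4]
grip_width: 0.0854
grip_force: 0.0
```

Request:
move_arm --increments '[1,0,0,0.2,0,0,0,1,0,0,0.2,0,0,0,1,0,0,0.2,0,0,0,1,0,0,0.1,0,0,0,1,0,0,0.03,0,0,0]'

```text
clock: 23.2
tcp_pos: [0.5415, 0.2871, 0.0388]
tcp_rot: [1.0, -0.001, -0.003, 0.002]
ft_force: [-1.0, 0.2, -0.4]
grip_width: 0.0854
grip_force: 0.0
```

Request:
move_arm --increments '[0,0,0,0,0,0,0,0,0,0,0,0,0,0,0,0,0,0,0,0,0,0,0,0,0,0,0,0,0,0,0,0,0,0,0]'

```text
clock: 23.7
tcp_pos: [0.5465, 0.2906, 0.045]
tcp_rot: [1.0, -0.0, 0.002, -0.001]
ft_force: [0.3, -1.4, 7.0]
grip_width: 0.0456
grip_force: 61.9
```

Request:
move_arm --increments '[0,0,0,-0.1,0,0,0,0,0,0,-0.2,0,0,0,0,0,0,-0.2,0,0,0,0,0,0,-0.2,0,0,0,0,0,0,-0.05,0,0,0]'

```text
clock: 24.2
tcp_pos: [0.5476, 0.2917, 0.1991]
tcp_rot: [1.0, -0.0, 0.005, -0.002]
ft_force: [1.8, 0.2, -0.4]
grip_width: 0.0453
grip_force: 61.6
```

Request:
move_arm --increments '[0,0.0027,0.227,0,0,0,0,0,0.0027,0.227,0,0,0,0,0,0.0027,0.227,0,0,0,0,0,0.0027,0.227,0,0,0,0,0,0.0027,0.227,0,0,0,0]'

```text
clock: 24.7
tcp_pos: [0.5456, 0.0616, 0.1911]
tcp_rot: [1.0, -0.0, -0.001, -0.0]
ft_force: [0.1, -0.7, -0.6]
grip_width: 0.0451
grip_force: 61.7
```

Request:
move_arm --increments '[0,0.0027,0.227,0,0,0,0,0,0.0027,0.227,0,0,0,0,0,0.0027,0.227,0,0,0,0,0,0.0027,0.227,0,0,0,0,0,0.0027,0.227,0,0,0,0]'

```text
clock: 25.2
tcp_pos: [0.5483, -0.1653, 0.1911]
tcp_rot: [1.0, -0.0, -0.001, -0.0]
ft_force: [0.0, 0.9, -1.5]
grip_width: 0.0455
grip_force: 61.7
```

Request:
move_arm --increments '[0,0.0027,0.227,0,0,0,0,0,0.0027,0.227,0,0,0,0,0,0.0027,0.227,0,0,0,0,0,0,0,0,0,0,0,0,0,0,0,0,0,0]'

```text
clock: 25.7
tcp_pos: [0.5498, -0.3005, 0.1907]
tcp_rot: [1.0, -0.002, -0.001, -0.001]
ft_force: [-0.0, -0.2, -1.4]
grip_width: 0.0453
grip_force: 61.8
```

Request:
move_arm --increments '[0,0,0,0.2,0,0,0,0,0,0,0.2,0,0,0,0,0,0,0.1,0,0,0,0,0,0,0.05,0,0,0,0,0,0,0.025,0,0,0]'

```text
clock: 26.2
tcp_pos: [0.5502, -0.2982, 0.0758]
tcp_rot: [1.0, 0.0, -0.001, -0.001]
ft_force: [-0.0, -0.1, -0.6]
grip_width: 0.0453
grip_force: 61.8
```

Request:
move_arm --increments '[0,0,0,0.015,0,0,0,0,0,0,0.015,0,0,0,0,0,0,0.01,0,0,0,0,0,0,0.005,0,0,0,0,0,0,0,0,0,0]'

```text
clock: 26.7
tcp_pos: [0.5518, -0.3008, 0.07]
tcp_rot: [1.0, -0.001, 0.001, 0.001]
ft_force: [-0.3, 0.7, 5.3]
grip_width: 0.0452
grip_force: 62.4
```

Request:
move_arm --increments '[1,0,0,0,0,0,0,1,0,0,0,0,0,0,1,0,0,0,0,0,0,1,0,0,0,0,0,0,1,0,0,0,0,0,0]'

```text
clock: 27.2
tcp_pos: [0.5505, -0.3001, 0.0678]
tcp_rot: [1.0, -0.0, -0.0, -0.0]
ft_force: [0.4, 0.7, 0.6]
grip_width: 0.0856
grip_force: 0.0
```

Request:
move_arm --increments '[1,0,0,0,0,0,0,1,0,0,-0.05,0,0,0,1,0,0,-0.15,0,0,0,1,0,0,-0.2,0,0,0,1,0,0,-0.2,0,0,0]'

```text
clock: 27.7
tcp_pos: [0.5503, -0.2999, 0.1895]
tcp_rot: [1.0, -0.0, -0.0, -0.0]
ft_force: [-0.5, -1.2, 0.1]
grip_width: 0.0855
grip_force: 0.0
```

Request:
move_arm --increments '[1,0.0255,-0.2357,0,0,0,0,1,0.0255,-0.2357,0,0,0,0,1,0.0255,-0.2357,0,0,0,0,1,0.0255,-0.2357,0,0,0,0,1,0.0255,-0.2357,0,0,0,0]'

```text
clock: 28.2
tcp_pos: [0.5766, -0.0628, 0.1893]
tcp_rot: [1.0, -0.001, 0.001, 0.0]
ft_force: [0.8, -1.0, -0.4]
grip_width: 0.0857
grip_force: 0.0
```

Request:
move_arm --increments '[1,0.0255,-0.2357,0,0,0,0,1,0.0255,-0.2357,0,0,0,0,1,0.0255,-0.2357,0,0,0,0,1,0.0255,-0.2357,0,0,0,0,1,0.0255,-0.2357,0,0,0,0]'

```text
clock: 28.7
tcp_pos: [0.6023, 0.1732, 0.1893]
tcp_rot: [1.0, -0.0, 0.001, -0.0]
ft_force: [0.3, -0.8, 0.3]
grip_width: 0.0851
grip_force: 0.0
```

Request:
move_arm --increments '[1,0.0255,-0.2357,0,0,0,0,1,0.0255,-0.2357,0,0,0,0,1,0.0255,-0.2357,0,0,0,0,1,0.0255,-0.2357,0,0,0,0,1,0,0,0,0,0,-0.04]'

```text
clock: 29.2
tcp_pos: [0.6219, 0.3663, 0.1886]
tcp_rot: [0.998, 0.067, 0.001, -0.002]
ft_force: [-0.0, -0.8, -0.2]
grip_width: 0.0856
grip_force: 0.0
```

Request:
move_arm --increments '[1,0,0,0,0,0,-0.046,1,0,0,0,0,0,-0.046,1,0,0,0,0,0,-0.046,1,0,0,0,0,0,-0.046,1,0,0,0,0,0,-0.046]'

```text
clock: 29.7
tcp_pos: [0.6227, 0.3598, 0.189]
tcp_rot: [0.91, 0.414, 0.0, 0.0]
ft_force: [-0.3, -0.2, -0.7]
grip_width: 0.0855
grip_force: 0.0
```

Request:
move_arm --increments '[1,0,0,0,0,0,-0.046,1,0,0,0,0,0,-0.046,1,0,0,0,0,0,-0.046,1,0,0,0,0,0,-0.046,1,0,0,0,0,0,-0.046]'

```text
clock: 30.2
tcp_pos: [0.6227, 0.3598, 0.189]
tcp_rot: [0.705, 0.709, 0.0, 0.0]
ft_force: [0.4, 0.5, -1.0]
grip_width: 0.0851
grip_force: 0.0
```

Run:
```python
from h import *
s,d=snapshot("scene"); p,_=snapshot("top"); st=get_state(); print(st["clock"],st["tcp_pos"],st["q"].round(2),st["tcp_rot"].round(3))
for n,q in(("scene",s),("top",p)):
  for x in jars(q,n): 
    print(n,*x, ray(n,x[0],.114)[0][:2].round(4)) if .3<x[2][0]<.7 and -.4<x[2][1]<.4 else 0
```

```text
30.3 [0.62278063 0.35981462 0.18897096] [ 0.43  0.43  1.38 -0.    1.33  0.43] [0.707 0.707 0.    0.   ]
scene [340.2 147.8] 45 [ 0.4419 -0.3303] [ 0.4318 -0.3033]
scene [357.3 154.1] 45 [ 0.3788 -0.3296] [ 0.3705 -0.3027]
top [367.2 189. ] 92 [ 0.5559 -0.3049] [ 0.5493 -0.3006]
top [366.9 209.6] 95 [ 0.4956 -0.3052] [ 0.49  -0.301]
top [366.1 230.7] 97 [ 0.4345 -0.3042] [ 0.4302 -0.3   ]
top [365.9 252. ] 98 [ 0.3743 -0.3051] [ 0.3709 -0.3008]
```

Request:
move_arm --increments '[1,0,0,0.2,0,0,0,1,0,0,0.2,0,0,0,1,0,0,0.2,0,0,0,1,0,0,0.1,0,0,0,1,0,0,0.03,0,0,0]'

```text
clock: 30.8
tcp_pos: [0.6198, 0.3584, 0.038]
tcp_rot: [0.708, 0.706, -0.003, -0.001]
ft_force: [0.2, -0.5, -0.9]
grip_width: 0.0854
grip_force: 0.0
```

Request:
move_arm --increments '[0,0,0,0,0,0,0,0,0,0,0,0,0,0,0,0,0,0,0,0,0,0,0,0,0,0,0,0,0,0,0,0,0,0,0]'

```text
clock: 31.3
tcp_pos: [0.6246, 0.3608, 0.0455]
tcp_rot: [0.707, 0.707, 0.002, 0.001]
ft_force: [-1.0, 1.0, 6.2]
grip_width: 0.0451
grip_force: 61.7
```

Request:
move_arm --increments '[0,0,0,-0.1,0,0,0,0,0,0,-0.2,0,0,0,0,0,0,-0.2,0,0,0,0,0,0,-0.2,0,0,0,0,0,0,-0.05,0,0,0]'

```text
clock: 31.8
tcp_pos: [0.6262, 0.3613, 0.2001]
tcp_rot: [0.707, 0.707, 0.006, 0.002]
ft_force: [1.4, 0.3, 0.1]
grip_width: 0.0454
grip_force: 61.6
```

Request:
move_arm --increments '[0,0,0,0,0,0,0.046,0,0,0,0,0,0,0.046,0,0,0,0,0,0,0.046,0,0,0,0,0,0,0.046,0,0,0,0,0,0,0.046]'

```text
clock: 32.3
tcp_pos: [0.6219, 0.3594, 0.1906]
tcp_rot: [0.913, 0.408, -0.001, 0.0]
ft_force: [0.2, -0.0, -0.9]
grip_width: 0.0455
grip_force: 61.6
```

Request:
move_arm --increments '[0,0,0,0,0,0,0.046,0,0,0,0,0,0,0.046,0,0,0,0,0,0,0.046,0,0,0,0,0,0,0.046,0,0,0,0,0,0,0.046]'

```text
clock: 32.8
tcp_pos: [0.622, 0.3594, 0.1907]
tcp_rot: [0.998, 0.059, -0.001, 0.0]
ft_force: [-0.7, -0.7, -0.7]
grip_width: 0.0452
grip_force: 61.6
```

Request:
move_arm --increments '[0,0,0,0,0,0,0.04,0,0,0,0,0,0,0,0,0,0,0,0,0,0,0,0,0,0,0,0,0,0,0,0,0,0,0,0]'

```text
clock: 33.3
tcp_pos: [0.6226, 0.3597, 0.1919]
tcp_rot: [1.0, 0.0, -0.0, 0.0]
ft_force: [-0.7, -0.5, 0.0]
grip_width: 0.0453
grip_force: 61.6
```

Run:
```python
from h import *
d=np.load("top0.npz")["d"]; m=camera_model("top");T=np.array(m["world_to_cam"])
v,u=np.mgrid[0:420,0:560]; q=cv2.undistortPoints(np.c_[u.ravel(),v.ravel()].astype(float).reshape(-1,1,2),K(m),np.array(m["D"],float)).reshape(-1,2)
P=(np.c_[q,np.ones(len(q))]*d.reshape(-1,1)-T[:3,3])@T[:3,:3]
S=P[(P[:,1]<.0)&(P[:,1]>-.42)&(P[:,0]>.58)&(P[:,0]<.9)&(P[:,2]>.04)]
for a in np.arange(0,-.42,-.04):
    k=S[(S[:,1]<a)&(S[:,1]>a-.04)]; 
    if len(k): print(round(a,2),"minx",k[:,0].min().round(3),"minx z>.1",k[k[:,2]>.1][:,0].min().round(3) if (k[:,2]>.1).any() else None,"maxz",k[:,2].max().round(3))
```

```text
0.0 minx 0.591 minx z>.1 None maxz 0.044
-0.08 minx 0.715 minx z>.1 0.743 maxz 0.11
-0.12 minx 0.736 minx z>.1 0.74 maxz 0.109
-0.16 minx 0.731 minx z>.1 0.733 maxz 0.11
-0.2 minx 0.723 minx z>.1 0.733 maxz 0.108
-0.24 minx 0.665 minx z>.1 0.722 maxz 0.11
-0.28 minx 0.662 minx z>.1 0.721 maxz 0.111
-0.32 minx 0.665 minx z>.1 0.822 maxz 0.107
```

Request:
move_arm --increments '[0,-0.004,0.2356,0,0,0,0,0,-0.004,0.2356,0,0,0,0,0,-0.004,0.2356,0,0,0,0,0,-0.004,0.2356,0,0,0,0,0,-0.004,0.2356,0,0,0,0]'

```text
clock: 33.8
tcp_pos: [0.6183, 0.1224, 0.1924]
tcp_rot: [1.0, 0.0, 0.0, 0.0]
ft_force: [1.2, 0.2, -0.6]
grip_width: 0.0454
grip_force: 61.7
```

Request:
move_arm --increments '[0,-0.004,0.2356,0,0,0,0,0,-0.004,0.2356,0,0,0,0,0,-0.004,0.2356,0,0,0,0,0,-0.004,0.2356,0,0,0,0,0,-0.004,0.2356,0,0,0,0]'

```text
clock: 34.3
tcp_pos: [0.6141, -0.1134, 0.1925]
tcp_rot: [1.0, -0.0, 0.0, 0.0]
ft_force: [0.1, 0.3, -0.6]
grip_width: 0.0453
grip_force: 61.7
```

Request:
move_arm --increments '[0,-0.004,0.2356,0,0,0,0,0,-0.004,0.2356,0,0,0,0,0,-0.004,0.2356,0,0,0,0,0,-0.004,0.2356,0,0,0,0,0,0,0,0,0,0,0]'

```text
clock: 34.8
tcp_pos: [0.61, -0.3068, 0.1924]
tcp_rot: [1.0, -0.003, 0.0, 0.002]
ft_force: [-0.2, 0.1, -0.9]
grip_width: 0.0454
grip_force: 61.8
```

Request:
move_arm --increments '[0,0,0,0.2,0,0,0,0,0,0,0.2,0,0,0,0,0,0,0.1,0,0,0,0,0,0,0.05,0,0,0,0,0,0,0.025,0,0,0]'

```text
clock: 35.3
tcp_pos: [0.6106, -0.2992, 0.0761]
tcp_rot: [1.0, -0.0, -0.001, -0.0]
ft_force: [-0.2, 0.0, -0.2]
grip_width: 0.045
grip_force: 61.8
```

Request:
move_arm --increments '[0,0,0,0.015,0,0,0,0,0,0,0.015,0,0,0,0,0,0,0.01,0,0,0,0,0,0,0.005,0,0,0,0,0,0,0,0,0,0]'

```text
clock: 35.8
tcp_pos: [0.6124, -0.3005, 0.0706]
tcp_rot: [1.0, -0.0, 0.002, 0.001]
ft_force: [-0.0, 1.4, 5.6]
grip_width: 0.0455
grip_force: 62.3
```

Request:
move_arm --increments '[1,0,0,0,0,0,0,1,0,0,0,0,0,0,1,0,0,0,0,0,0,1,0,0,0,0,0,0,1,0,0,0,0,0,0]'

```text
clock: 36.3
tcp_pos: [0.6106, -0.2999, 0.0677]
tcp_rot: [1.0, -0.0, -0.0, -0.0]
ft_force: [-0.0, 0.5, 0.2]
grip_width: 0.0857
grip_force: 0.0
```

Request:
move_arm --increments '[1,0,0,0,0,0,0,1,0,0,-0.05,0,0,0,1,0,0,-0.15,0,0,0,1,0,0,-0.2,0,0,0,1,0,0,-0.2,0,0,0]'

```text
clock: 36.8
tcp_pos: [0.6105, -0.2997, 0.1894]
tcp_rot: [1.0, -0.0, -0.0, -0.0]
ft_force: [-0.2, -0.9, 0.1]
grip_width: 0.0852
grip_force: 0.0
```

Request:
move_arm --increments '[0,-0.2,0,0,0,0,0,0,-0.2,0,0,0,0,0,0,-0.2,0,0,0,0,0,0,-0.2,0,0,0,0,0,0,0,0,0,0,0,0]'

```text
clock: 37.3
tcp_pos: [0.4463, -0.2987, 0.1876]
tcp_rot: [1.0, -0.002, -0.002, -0.001]
ft_force: [0.9, -0.5, -0.5]
grip_width: 0.0122
grip_force: 0.0
```

Run:
```python
from h import *
s,d=snapshot("scene"); p,_=snapshot("top"); st=get_state(); print(st["clock"],st["tcp_pos"],st["q"].round(2),st["tcp_rot"].round(3))
for n,q in(("scene",s),("top",p)):
  for x in jars(q,n): 
    print(n,*x, ray(n,x[0],.114)[0][:2].round(4)) if .3<x[2][0]<.7 and -.4<x[2][1]<.4 else 0
np.savez("cur.npz",p=p,s=s)
a=p[140:225,195:305]; h=cv2.cvtColor(a,cv2.COLOR_BGR2HSV)
mk=cv2.inRange(h,(0,0,200),(180,30,255))
cv2.imwrite("pics/c6.png",np.hstack([cv2.resize(a,None,fx=3.6,fy=4),cv2.cvtColor(cv2.resize(mk,None,fx=3.6,fy=4),8)]))
```

```text
37.4 [ 0.4507658  -0.30010732  0.18907242] [-0.72  0.06  1.83  0.    1.25  0.86] [ 1.    -0.001  0.001  0.   ]
scene [292.3 131.8] 37 [ 0.6262 -0.3243] [ 0.6107 -0.2974]
scene [308.7 136.5] 42 [ 0.5631 -0.3299] [ 0.5496 -0.3031]
scene [357.5 154.1] 49 [ 0.3782 -0.3298] [ 0.3699 -0.303 ]
top [366.  168.2] 88 [ 0.6179 -0.3001] [ 0.6101 -0.296 ]
```

View pics/c6.png

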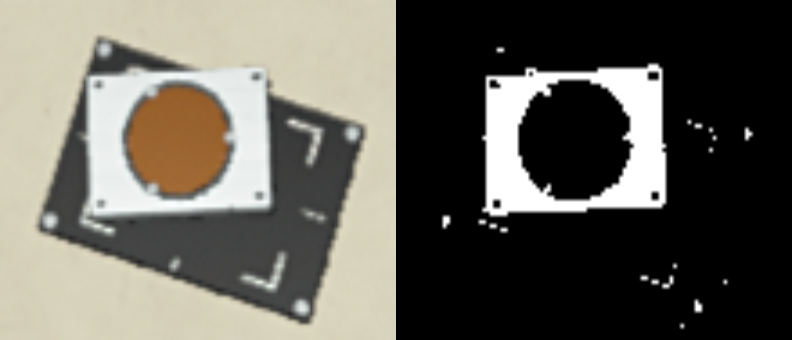

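The carrier (crop centre ~(180,140)) has been knocked toward the far left of the platen. It now overlaps the top-left and bottom-left marks. The white mask isolates it cleanly, so I can measure it.

```bash
cat >> h.py <<'E'
CT=(np.array([570.0,35.8]),-14.3)
def carr(p,name="top",roi=(150,225,195,305),zf=.036):
    r0,r1,c0,c1=roi; mk=np.zeros(p.shape[:2],np.uint8)
    mk[r0:r1,c0:c1]=cv2.inRange(cv2.cvtColor(p,cv2.COLOR_BGR2HSV)[r0:r1,c0:c1],(0,0,195),(180,30,255))
    mk=cv2.morphologyEx(mk,cv2.MORPH_OPEN,np.ones((3,3)))
    cn=max(cv2.findContours(mk,0,1)[0],key=cv2.contourArea).reshape(-1,2)
    c,a,dm=axis(cv2.minAreaRect((ray(name,cn,zf)[:,:2]*1000).astype(np.float32)))
    th=np.radians(CT[1]); ex=np.array([np.cos(th),np.sin(th)]); ey=np.array([-ex[1],ex[0]])
    e=c-CT[0]; print(name,"c",c,"ang",a,"dims",dm,"| platen-frame err x %.1f y %.1f ang %.1f"%(e@ex,e@ey,a-CT[1]))
E
python3 - <<'E'
from h import *
z=np.load("cur.npz"); carr(z["p"]); carr(z["s"],"scene",(180,245,195,305))
s0,p0=np.load("scene0.npz")["p"],np.load("top0.npz")["p"]; carr(p0); carr(s0,"scene",(180,245,195,305))
# platen screws (bright round dots) in top/scene
g=z["p"]
for x in blobs(g[145:225,200:305],(0,0,150),(179,60,255),2): 
    if x[1]<25: print(x[0]+[200,145],x[1],(ray("top",x[0]+[200,145],.012)[0][:2]*1000).round(1))
E
```

```text
top c [593.7  53.8] ang 4.65 dims [108.5 146.6] | platen-frame err x 18.5 y 23.3 ang 19.0
scene c [586.3 100.1] ang -78.87 dims [ 57.1 107.1] | platen-frame err x -0.1 y 66.3 ang -64.6
top c [569.9  62.8] ang -85.54 dims [ 77.1 105.9] | platen-frame err x -6.8 y 26.1 ang -71.2
scene c [567.5  78.2] ang -85.32 dims [ 45.4 103.8] | platen-frame err x -12.9 y 40.5 ang -71.0
[223.66666667 151.88888889] 9 [668.6 124.8]
[292.33333333 172.88888889] 9 [613.7 -89.2]
[280.5 193. ] 2 [548.8 -56.8]
[283.5 194. ] 2 [546.2 -66. ]
[243.  205.5] 4 [503.8  53.4]
[278.38461538 216.38461538] 13 [476.6 -54.5]
```

Request:
move_arm --increments '[1,0,0,0,0,0,0.0397,1,0,0,0,0,0,0.0397,1,0.0908,-0.2123,0,0,0,0,1,0.0908,-0.2123,0,0,0,0,1,0.0908,-0.2123,0,0,0,0]'

```text
clock: 37.9
tcp_pos: [0.5381, -0.1891, 0.1893]
tcp_rot: [0.992, -0.125, 0.001, 0.0]
ft_force: [0.3, -0.1, 0.2]
grip_width: 0.0722
grip_force: 0.0
```

Request:
move_arm --increments '[1,0.0908,-0.2123,0,0,0,0,1,0.0908,-0.2123,0,0,0,0,1,0.0908,-0.2123,0,0,0,0,1,0.0908,-0.2123,0,0,0,0,1,0.0908,-0.2123,0,0,0,0]'

```text
clock: 38.4
tcp_pos: [0.6787, -0.004, 0.1888]
tcp_rot: [0.992, -0.124, 0.001, -0.0]
ft_force: [0.8, -0.3, 0.6]
grip_width: 0.0853
grip_force: 0.0
```

Request:
move_arm --increments '[1,0.0908,-0.2123,0,0,0,0,1,0,0,0,0,0,0,1,0,0,0,0,0,0,1,0,0,0,0,0,0,1,0,0,0,0,0,0]'

```text
clock: 38.9
tcp_pos: [0.7037, 0.0288, 0.1883]
tcp_rot: [0.992, -0.125, 0.0, 0.0]
ft_force: [-0.9, 0.4, 0.1]
grip_width: 0.0855
grip_force: 0.0
```

Run:
```python
from h import *
s,d=snapshot("scene"); p,_=snapshot("top"); st=get_state(); print(st["clock"],st["tcp_pos"],st["q"].round(2),st["tcp_rot"].round(3),st["grip_width"])
carr(p)
cv2.imwrite("pics/c7.png",np.hstack([cv2.resize(s[130:260,180:310],(400,400)),cv2.resize(p[100:230,190:320],(400,400))]))
```

```text
39.0 [0.70357999 0.02872448 0.18841644] [-0.06  0.4   1.43 -0.    1.32  1.76] [ 0.992 -0.126  0.     0.   ] 0.0853547834084693
top c [565.4 -97.7] ang -87.33 dims [ 56.  227.9] | platen-frame err x 28.5 y -130.5 ang -73.0
```

View pics/c7.png

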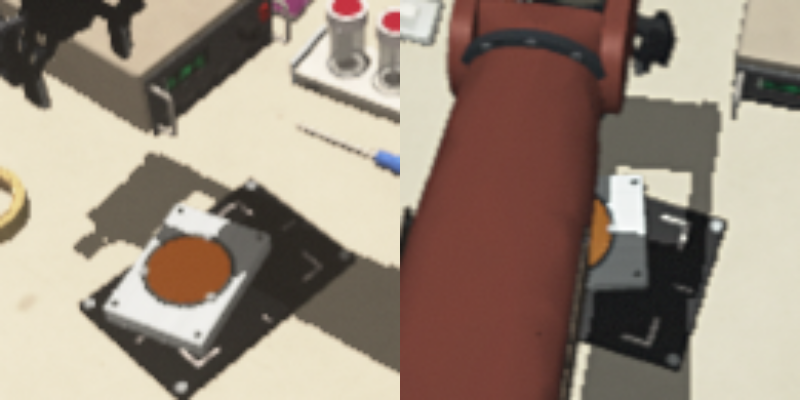

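Request:
move_arm --increments '[1,0,0,0.2,0,0,0,1,0,0,0.2,0,0,0,1,0,0,0.2,0,0,0,1,0,0,0.2,0,0,0,1,0,0,0.1,0,0,0]'

```text
clock: 39.5
tcp_pos: [0.7003, 0.0292, 0.0037]
tcp_rot: [0.992, -0.125, -0.003, 0.0]
ft_force: [-0.4, 0.1, -0.5]
grip_width: 0.0857
grip_force: 0.0
```

Request:
move_arm --increments '[1,0,0,0.02,0,0,0,1,0,0,0.01,0,0,0,1,0,0,0.01,0,0,0,1,0,0,0,0,0,0,1,0,0,0,0,0,0]'

```text
clock: 40.0
tcp_pos: [0.7054, 0.0299, 0.0022]
tcp_rot: [0.992, -0.125, 0.002, -0.0]
ft_force: [0.1, 0.0, -0.6]
grip_width: 0.0854
grip_force: 0.0
```

Run:
```python
from h import *
s,d=snapshot("scene"); st=get_state(); print(st["clock"],st["tcp_pos"],st["ft_force"])
t=st["tcp_pos"]; cv2.imwrite("pics/c8.png",cv2.resize(s[150:250,185:285],(600,600),interpolation=cv2.INTER_CUBIC))
ey=np.array([.247,.969,0])
for sgn in(1,-1):
  for z in(0,.02,.04): print(sgn,z,(proj("scene",[np.r_[(t+sgn*.05*ey)[:2],z]])[0]-[185,150])*6)
```

```text
40.05 [0.70513338 0.02997309 0.0019066 ] [ 0.32863221 -0.29194135 -0.57721259]
1 0 [124.70664518 387.40707833]
1 0.02 [118.04924441 363.91943364]
1 0.04 [111.22571762 339.835888  ]
-1 0 [268.12921657 286.01586349]
-1 0.02 [263.44829323 262.15449102]
-1 0.04 [258.65503778 237.71110209]
```

View pics/c8.png

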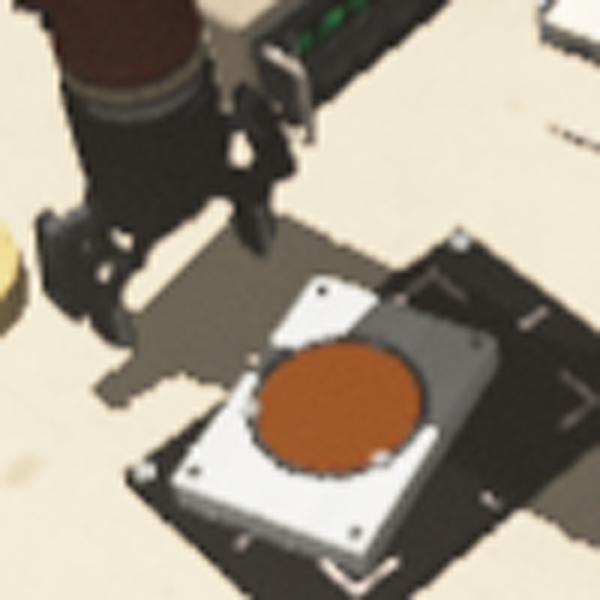

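Request:
move_arm --increments '[1,0,0,0.03,0,0,0,1,0,0,0.03,0,0,0,1,-0.03,0,0,0,0,0,1,-0.03,0,0,0,0,0,1,-0.02,0,0,0,0,0]'

```text
clock: 40.55
tcp_pos: [0.6872, 0.0342, -0.0123]
tcp_rot: [0.992, -0.125, -0.001, 0.0]
ft_force: [-0.1, -0.5, -1.1]
grip_width: 0.085
grip_force: 0.0
```

Request:
move_arm --increments '[1,-0.015,0,0,0,0,0,1,-0.015,0,0,0,0,0,1,-0.015,0,0,0,0,0,1,-0.015,0,0,0,0,0,1,-0.015,0,0,0,0,0]'

```text
clock: 41.05
tcp_pos: [0.6747, 0.0373, -0.0114]
tcp_rot: [0.992, -0.125, 0.001, 0.0]
ft_force: [2.0, -0.9, -0.3]
grip_width: 0.0852
grip_force: 0.9
```

Run:
```python
from h import *
s,d=snapshot("scene"); st=get_state(); print(st["clock"],st["tcp_pos"],st["ft_force"])
t=st["tcp_pos"]; cv2.imwrite("pics/c9.png",cv2.resize(s[150:250,185:285],(600,600),interpolation=cv2.INTER_CUBIC))
```

```text
41.1 [ 0.67417249  0.03742742 -0.01151174] [ 2.53694143 -1.9794298  -0.11011719]
```

View pics/c9.png

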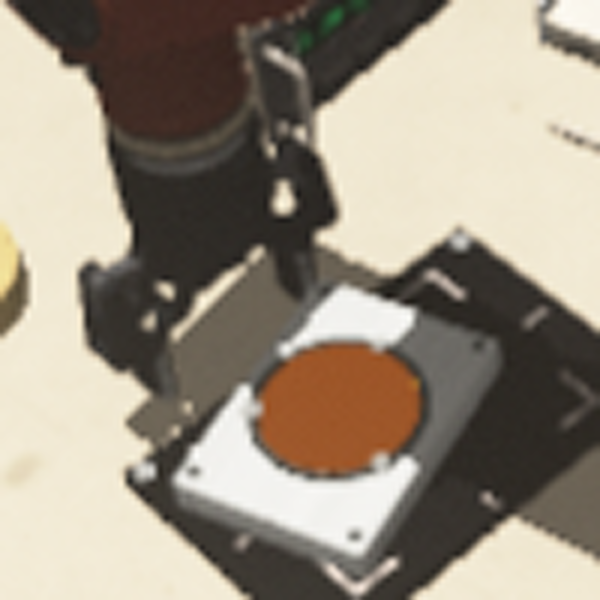

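Request:
move_arm --increments '[1,-0.015,0,0,0,0,0,1,-0.015,0,0,0,0,0,1,-0.015,0,0,0,0,0,1,-0.015,0,0,0,0,0,1,-0.015,0,0,0,0,0]'

```text
clock: 41.6
tcp_pos: [0.6594, 0.0413, -0.0116]
tcp_rot: [0.992, -0.125, 0.0, 0.0]
ft_force: [2.2, -1.3, 0.7]
grip_width: 0.0854
grip_force: 1.2
```

Request:
move_arm --increments '[1,-0.015,0,0,0,0,0,1,-0.015,0,0,0,0,0,1,-0.015,0,0,0,0,0,1,-0.015,0,0,0,0,0,1,0,0,0,0,0,0]'

```text
clock: 42.1
tcp_pos: [0.6469, 0.0447, -0.0121]
tcp_rot: [0.992, -0.125, -0.001, -0.0]
ft_force: [1.6, -0.7, 1.0]
grip_width: 0.0855
grip_force: 0.7
```

Run:
```python
from h import *
s,d=snapshot("scene"); st=get_state(); t=st["tcp_pos"];print(st["clock"],t,st["ft_force"],"platen x",(t[0]*1000-570.5)*.969-(t[1]*1000-35.4)*.247)
cv2.imwrite("pics/c10.png",cv2.resize(s[160:260,195:295],(600,600),interpolation=cv2.INTER_CUBIC))
```

```text
42.15 [ 0.6468996   0.04469001 -0.01209746] [ 1.1229319  -0.59427814  0.8540557 ] platen x 71.73657675698779
```

View pics/c10.png

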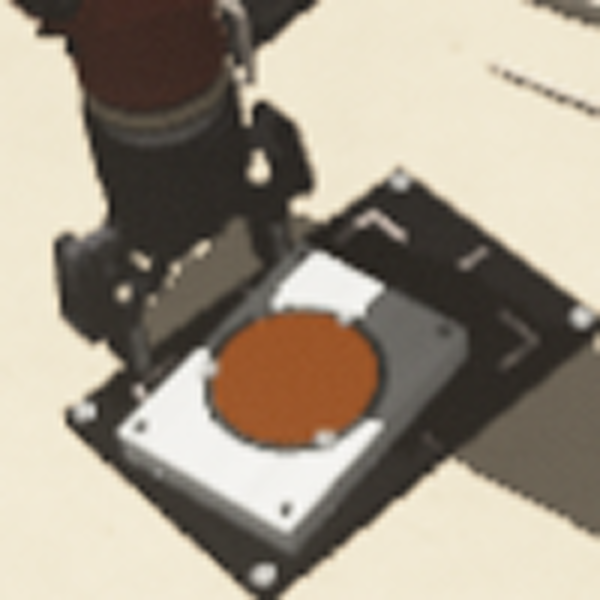

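Request:
move_arm --increments '[1,-0.015,0,0,0,0,0,1,-0.01,0,0,0,0,0,1,0,0,0,0,0,0,1,0.05,0,0,0,0,0,1,0.1,0,0,0,0,0]'

```text
clock: 42.65
tcp_pos: [0.6698, 0.0389, -0.0131]
tcp_rot: [0.992, -0.125, -0.002, -0.0]
ft_force: [0.6, 0.4, -0.6]
grip_width: 0.0854
grip_force: 0.0
```

Request:
move_arm --increments '[1,0,0,-0.1,0,0,0,1,0,0,-0.2,0,0,0,1,0,0,-0.2,0,0,0,1,0,0,-0.2,0,0,0,1,0,0,-0.1,0,0,0]'

```text
clock: 43.15
tcp_pos: [0.6741, 0.0384, 0.1527]
tcp_rot: [0.992, -0.125, 0.002, -0.001]
ft_force: [0.7, -0.2, 0.8]
grip_width: 0.0857
grip_force: 0.0
```

Request:
move_arm --increments '[0.7,-0.1,-0.2,0,0,0,0,0.7,-0.1,-0.2,0,0,0,0,0.7,-0.1,-0.2,0,0,0,0,0.7,-0.1,-0.2,0,0,0,0,0.7,0,0,0,0,0,-0.046]'

```text
clock: 43.65
tcp_pos: [0.6316, 0.219, 0.1475]
tcp_rot: [0.999, -0.049, -0.002, -0.001]
ft_force: [0.2, -1.5, 0.3]
grip_width: 0.0597
grip_force: 0.0
```

Request:
move_arm --increments '[0.7,0,0,0,0,0,-0.046,0.7,0,0,0,0,0,-0.046,0.7,0,0,0,0,0,-0.046,0.7,0,0,0,0,0,-0.046,0.7,0,0,0,0,0,-0.046]'

```text
clock: 44.15
tcp_pos: [0.6334, 0.2132, 0.1473]
tcp_rot: [0.952, 0.306, -0.001, -0.001]
ft_force: [0.9, -0.1, 0.4]
grip_width: 0.0597
grip_force: 0.0
```

Request:
move_arm --increments '[0.7,0,0,0,0,0,-0.046,0.7,0,0,0,0,0,-0.046,0.7,0,0,0,0,0,-0.046,0.7,0,0,0,0,0,-0.046,0.7,0,0,0,0,0,-0.04]'

```text
clock: 44.65
tcp_pos: [0.6334, 0.2132, 0.1473]
tcp_rot: [0.788, 0.615, -0.001, -0.001]
ft_force: [0.7, 0.1, -0.8]
grip_width: 0.0599
grip_force: 0.0
```

Run:
```python
from h import *
p,_=snapshot("top"); st=get_state(); t=st["tcp_pos"]*1000;print(st["clock"],t,st["tcp_rot"],st["grip_width"],"platen",(t[0]-570.5)*.969-(t[1]-35.4)*.247,(t[0]-570.5)*.247+(t[1]-35.4)*.969)
carr(p); np.savez("cur.npz",p=p)
```

```text
44.7 [633.42091663 213.17977696 147.3264324 ] [ 0.7873575   0.6164953  -0.00092408 -0.0009291 ] 0.06001042069508409 platen 17.058763301398365 187.8100702771338
top c [567.3  31.4] ang 84.97 dims [ 71.3 107.4] | platen-frame err x -1.5 y -4.9 ang 99.3
```

```bash
cat >> h.py <<'E'
def carr2(p,name="top",thr=85,dbg=None):
    th=np.radians(CT[1]); ex=np.array([np.cos(th),np.sin(th)]); ey=np.array([-ex[1],ex[0]])
    W=[np.r_[(CT[0]+a*76*ex+b*116*ey)/1000,.012] for a,b in((1,1),(1,-1),(-1,-1),(-1,1))]
    pm=np.zeros(p.shape[:2],np.uint8); cv2.fillPoly(pm,[proj(name,W).round().astype(np.int32)],255)
    h=cv2.cvtColor(p,cv2.COLOR_BGR2HSV)
    mk=cv2.inRange(h,(0,0,thr),(180,255,255))&pm
    mk=cv2.morphologyEx(cv2.resize(mk,None,fx=3,fy=3,interpolation=0),cv2.MORPH_OPEN,np.ones((13,13)))
    cn=max(cv2.findContours(mk,0,1)[0],key=cv2.contourArea).reshape(-1,2)
    c,a,dm=axis(cv2.minAreaRect((ray(name,(cn-1)/3,.036)[:,:2]*1000).astype(np.float32)))
    e=c-CT[0]; print(name,"c",c,"ang",a,"dims",dm,"| platen-frame err x %.1f y %.1f ang %.1f"%(e@ex,e@ey,a-CT[1]))
    if dbg: cv2.imwrite(dbg,np.hstack([cv2.resize(p[140:230,195:305],None,fx=3.6,fy=4),cv2.cvtColor(cv2.resize(mk[420:690,585:915],(396,360)),8)]))
E
python3 - <<'E'
from h import *
p=np.load("cur.npz")["p"]
for t in(70,85,100,115): carr2(p,thr=t)
carr2(p,dbg="pics/c11.png")
E
```

```text
top c [570.2  70.4] ang -5.02 dims [117.2 157.5] | platen-frame err x -8.4 y 33.6 ang 9.3
top c [570.3  69.9] ang -5.18 dims [116.  155.2] | platen-frame err x -8.1 y 33.1 ang 9.1
top c [570.1  69.9] ang -4.89 dims [114.8 154.2] | platen-frame err x -8.3 y 33.1 ang 9.4
top c [570.  70.] ang -5.02 dims [113.6 153.9] | platen-frame err x -8.4 y 33.1 ang 9.3
top c [570.3  69.9] ang -5.18 dims [116.  155.2] | platen-frame err x -8.1 y 33.1 ang 9.1
```

View pics/c11.png

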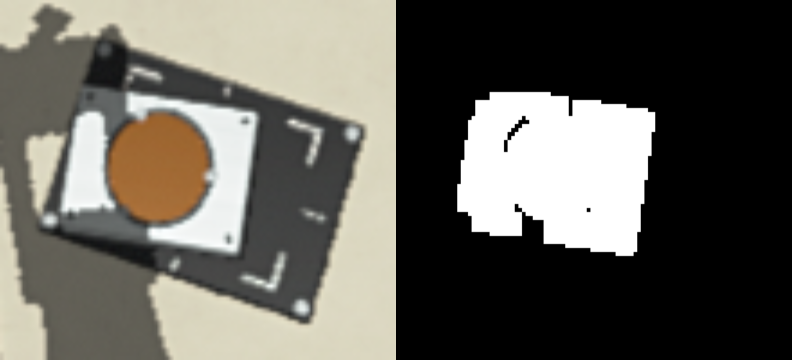

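Request:
move_arm --increments '[0.7,-0.19,-0.135,0,0,0,0,0.7,0,0,0.2,0,0,0,0.7,0,0,0.2,0,0,0,0.7,0,0,0.2,0,0,0,0.7,0,0,0.1,0,0,0]'

```text
clock: 45.2
tcp_pos: [0.5946, 0.1823, 0.0035]
tcp_rot: [0.791, 0.612, -0.003, -0.002]
ft_force: [-0.4, -0.2, -0.9]
grip_width: 0.0599
grip_force: 0.0
```

Request:
move_arm --increments '[0.7,0,0,0.04,0,0,0,0.7,0,0,0.02,0,0,0,0.7,0,0,0,0,0,0,0.7,0,0,0,0,0,0,0.7,0,0,0,0,0,0]'

```text
clock: 45.7
tcp_pos: [0.6, 0.1832, -0.0021]
tcp_rot: [0.79, 0.613, 0.001, 0.001]
ft_force: [-0.5, -0.3, 0.9]
grip_width: 0.0597
grip_force: 0.0
```

```bash
cat >> h.py <<'E'
def where(k=0):
    st=get_state(); t=st["tcp_pos"]*1000; th=np.radians(CT[1]); ex=np.array([np.cos(th),np.sin(th)]); ey=np.array([-ex[1],ex[0]])
    print(st["clock"],"z",t[2].round(1),"platen",((t[:2]-CT[0])@ex).round(1),((t[:2]-CT[0])@ey).round(1),"F",st["ft_force"].round(1),st["tcp_rot"].round(3))
E
python3 - <<'E'
from h import *
where(); s,_=snapshot("scene"); cv2.imwrite("pics/c12.png",cv2.resize(s[160:270,165:285],None,fx=5,fy=5,interpolation=cv2.INTER_CUBIC))
E
```

```text
45.7 z -2.1 platen -7.3 150.2 F [-0.5 -0.3  0.9] [0.79  0.613 0.001 0.001]
```

View pics/c12.png

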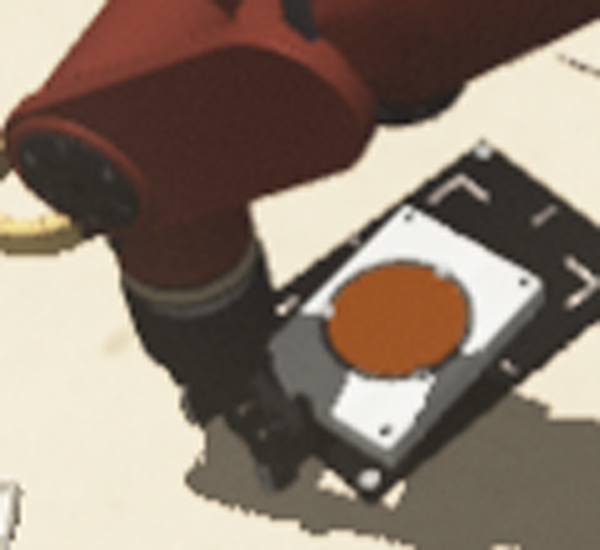

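Request:
move_arm --increments '[0.7,-0.025,0,0.01,0,0,0,0.7,-0.025,0,0,0,0,0,0.7,-0.025,0,0,0,0,0,0.7,-0.015,0,0,0,0,0,0.7,-0.015,0,0,0,0,0]'

```text
clock: 46.25
tcp_pos: [0.5931, 0.162, -0.0059]
tcp_rot: [0.79, 0.613, -0.0, -0.0]
ft_force: [0.1, 0.6, -1.0]
grip_width: 0.0597
grip_force: 0.0
```

Request:
move_arm --increments '[0.7,-0.015,0,0,0,0,0,0.7,-0.015,0,0,0,0,0,0.7,-0.015,0,0,0,0,0,0.7,-0.015,0,0,0,0,0,0.7,-0.015,0,0,0,0,0]'

```text
clock: 46.75
tcp_pos: [0.5898, 0.148, -0.0058]
tcp_rot: [0.79, 0.613, 0.0, 0.0]
ft_force: [1.4, 1.0, -0.4]
grip_width: 0.0594
grip_force: 1.0
```

Request:
move_arm --increments '[0.7,-0.015,0,0,0,0,0,0.7,-0.015,0,0,0,0,0,0.7,-0.015,0,0,0,0,0,0.7,-0.015,0,0,0,0,0,0.7,-0.015,0,0,0,0,0]'

```text
clock: 47.25
tcp_pos: [0.5859, 0.1332, -0.0058]
tcp_rot: [0.79, 0.613, 0.0, 0.0]
ft_force: [1.0, 1.2, 0.1]
grip_width: 0.0595
grip_force: 1.0
```

Run:
```python
from h import *
where()
```

```text
47.25 z -5.8 platen -8.7 98.3 F [1.  1.2 0.1] [0.79  0.613 0.    0.   ]
```

Request:
move_arm --increments '[0.7,-0.015,0,0,0,0,0,0.7,-0.015,0,0,0,0,0,0.7,-0.015,0,0,0,0,0,0.7,0,0,0,0,0,0,0.7,0.1,0,0,0,0,0]'

```text
clock: 47.75
tcp_pos: [0.5873, 0.1419, -0.0064]
tcp_rot: [0.791, 0.612, -0.002, -0.0]
ft_force: [-0.1, -0.6, 0.2]
grip_width: 0.0599
grip_force: 0.0
```

Request:
move_arm --increments '[0.7,0.05,0,-0.1,0,0,0,0.7,0.1,0,-0.2,0,0,0,0.7,0.1,0,-0.2,0,0,0,0.7,0.2,0,-0.15,0,0,0,0.7,0.2,0,-0.1,0,0,0]'

```text
clock: 48.25
tcp_pos: [0.622, 0.2704, 0.1476]
tcp_rot: [0.79, 0.613, 0.001, 0.001]
ft_force: [1.3, -0.4, -0.3]
grip_width: 0.0596
grip_force: 0.0
```

Run:
```python
from h import *
where(); p,_=snapshot("top"); carr2(p,thr=100); carr(p); np.savez("cur.npz",p=p)
```

```text
48.25 z 147.6 platen -7.6 240.2 F [ 1.3 -0.4 -0.3] [0.79  0.613 0.001 0.001]
top c [553.3  45.7] ang -12.24 dims [114.8 158.3] | platen-frame err x -18.6 y 5.5 ang 2.1
top c [545.1   4.7] ang 77.05 dims [ 69.  107.9] | platen-frame err x -16.4 y -36.3 ang 91.4
```

Request:
move_arm --increments '[1,0,0,0,0,0,0.0454,1,0,0,0,0,0,0.0454,1,0,0,0,0,0,0.0454,1,0,0,0,0,0,0.0454,1,0,0,0,0,0,0.0454]'

```text
clock: 48.8
tcp_pos: [0.6198, 0.2691, 0.1432]
tcp_rot: [0.955, 0.296, -0.001, 0.0]
ft_force: [-0.6, 0.7, 0.0]
grip_width: 0.0852
grip_force: 0.0
```

Request:
move_arm --increments '[1,0,0,0,0,0,0.0454,1,0,0,0,0,0,0.0454,1,0,0,0,0,0,0.0454,1,0,0,0,0,0,0.0454,1,0,0,0,0,0,0.0454]'

```text
clock: 49.3
tcp_pos: [0.6198, 0.269, 0.1432]
tcp_rot: [0.998, -0.056, -0.001, 0.001]
ft_force: [-0.2, -0.5, 0.1]
grip_width: 0.0858
grip_force: 0.0
```

Request:
move_arm --increments '[1,0,0,0,0,0,0.0454,1,-0.085,0.197,0,0,0,0,1,-0.085,0.197,0,0,0,0,1,-0.085,0.197,0,0,0,0,1,-0.085,0.197,0,0,0,0]'

```text
clock: 49.8
tcp_pos: [0.5139, 0.1322, 0.1432]
tcp_rot: [0.992, -0.124, -0.001, 0.001]
ft_force: [0.5, -1.5, 0.8]
grip_width: 0.0855
grip_force: 0.0
```

Request:
move_arm --increments '[1,-0.085,0.197,0,0,0,0,1,-0.085,0.197,0,0,0,0,1,0,0,0,0,0,0,1,0,0,0,0,0,0,1,0,0,0,0,0,0]'

```text
clock: 50.3
tcp_pos: [0.4643, 0.0661, 0.1444]
tcp_rot: [0.992, -0.124, 0.0, -0.0]
ft_force: [-0.3, -1.0, 0.3]
grip_width: 0.0856
grip_force: 0.0
```

Run:
```python
from h import *
where(); s,_=snapshot("scene"); carr2(s,"scene",thr=110)
```

```text
50.3 z 144.4 platen -109.9 3.3 F [-0.3 -1.   0.3] [ 0.992 -0.124  0.    -0.   ]
scene c [559.2  65.5] ang 79.8 dims [110.9 115.5] | platen-frame err x -17.8 y 26.1 ang 94.1
```

Request:
move_arm --increments '[1,0,0,0.2,0,0,0,1,0,0,0.2,0,0,0,1,0,0,0.2,0,0,0,1,0,0,0.12,0,0,0,1,0,0,0.055,0,0,0]'

```text
clock: 50.85
tcp_pos: [0.4618, 0.0668, -0.0138]
tcp_rot: [0.992, -0.123, -0.003, 0.0]
ft_force: [0.3, -0.3, 0.2]
grip_width: 0.0849
grip_force: 0.0
```

Request:
move_arm --increments '[1,0.0225,0,0,0,0,0,1,0.0225,0,0,0,0,0,1,0.0225,0,0,0,0,0,1,0.015,0,0,0,0,0,1,0.015,0,0,0,0,0]'

```text
clock: 51.35
tcp_pos: [0.4842, 0.061, -0.0097]
tcp_rot: [0.992, -0.124, 0.001, -0.0]
ft_force: [0.6, 0.6, 0.5]
grip_width: 0.0856
grip_force: 0.0
```

Request:
move_arm --increments '[1,0.015,0,0,0,0,0,1,0.015,0,0,0,0,0,1,0.015,0,0,0,0,0,1,0.015,0,0,0,0,0,1,0.015,0,0,0,0,0]'

```text
clock: 51.85
tcp_pos: [0.496, 0.0576, -0.0113]
tcp_rot: [0.992, -0.124, -0.001, 0.0]
ft_force: [-3.1, 1.2, 2.5]
grip_width: 0.086
grip_force: 2.1
```

Run:
```python
from h import *
where()
```

```text
51.85 z -11.3 platen -77.1 2.8 F [-3.1  1.2  2.5] [ 0.992 -0.124 -0.001  0.   ]
```

Request:
move_arm --increments '[1,0.015,0,0,0,0,0,1,0.015,0,0,0,0,0,1,0.02,0,0,0,0,0,1,0,0,0,0,0,0,1,-0.1,0,0,0,0,0]'

```text
clock: 52.35
tcp_pos: [0.4924, 0.0592, -0.0094]
tcp_rot: [0.992, -0.124, 0.004, -0.0]
ft_force: [0.7, 0.5, -0.2]
grip_width: 0.0852
grip_force: 0.0
```

Request:
move_arm --increments '[1,-0.1,0,-0.1,0,0,0,1,0,0,-0.2,0,0,0,1,0,0,-0.2,0,0,0,1,0,0,-0.2,0,0,0,1,0,0,-0.1,0,0,0]'

```text
clock: 52.85
tcp_pos: [0.4723, 0.0646, 0.1544]
tcp_rot: [0.992, -0.124, 0.006, -0.0]
ft_force: [0.6, 0.7, -0.6]
grip_width: 0.0852
grip_force: 0.0
```

Request:
move_arm --increments '[1,0.032,0.242,0,0,0,0,1,0.032,0.242,0,0,0,0,1,0.032,0.242,0,0,0,0,1,0.032,0.242,0,0,0,0,1,0.032,0.242,0,0,0,0]'

```text
clock: 53.35
tcp_pos: [0.4406, -0.1805, 0.1504]
tcp_rot: [0.992, -0.124, 0.002, 0.001]
ft_force: [0.4, 0.5, 0.0]
grip_width: 0.0854
grip_force: 0.0
```

Request:
move_arm --increments '[1,0.032,0.242,0,0,0,0,1,0.032,0.242,0,0,0,0,1,0,0,0,0,0,0,1,0,0,0,0,0,0,1,0,0,0,0,0,0]'

```text
clock: 53.85
tcp_pos: [0.4286, -0.2741, 0.1492]
tcp_rot: [0.992, -0.124, 0.0, 0.0]
ft_force: [-0.1, 1.0, -0.4]
grip_width: 0.0856
grip_force: 0.0
```

```bash
cat >> h.py <<'E'
def marks(p):
    # white mark pixels inside the platen, as platen-frame mm (z=.012), carrier blob removed
    th=np.radians(CT[1]); ex=np.array([np.cos(th),np.sin(th)]); ey=np.array([-ex[1],ex[0]])
    n,l,s,c=cv2.connectedComponentsWithStats((cv2.cvtColor(p,6)>130).astype(np.uint8))
    for i in range(1,n):
        if 3<=s[i,4]<60:
            e=(ray("top",c[i],.012)[0][:2]*1000-CT[0]); x,y=e@ex,e@ey
            if abs(x)<85 and abs(y)<125: print("  blob",s[i,4],"at",x.round(1),y.round(1))
E
python3 - <<'E'
from h import *
where(); p,_=snapshot("top"); carr2(p,thr=110); carr2(p,thr=150); carr(p); np.savez("cur.npz",p=p); marks(p)
s,_=snapshot("scene"); carr2(s,"scene",thr=130)
g=cv2.cvtColor(p,6); n,l,st,c=cv2.connectedComponentsWithStats((g<75).astype(np.uint8))
for k in range(1,n):
    if st[k,4]>600 and abs(c[k]-[252,182]).max()<25:
        ys,xs=np.where(l==k); print("platen",axis(cv2.minAreaRect((ray("top",np.c_[xs,ys],.012)[:,:2]*1000).astype(np.float32))))
E
```

```text
53.85 z 149.2 platen -60.5 -335.2 F [-0.1  1.  -0.4] [ 0.992 -0.124  0.     0.   ]
top c [573.7  39.4] ang -14.55 dims [119.8 158.4] | platen-frame err x 2.7 y 4.4 ang -0.2
top c [581.4  58.8] ang 3.65 dims [110.5 118.4] | platen-frame err x 5.4 y 25.1 ang 18.0
top c [562.3   0.7] ang 75.47 dims [ 71.5 107.8] | platen-frame err x 1.2 y -35.9 ang 89.8
  blob 3 at 73.3 0.6
  blob 11 at 73.2 -110.4
  blob 5 at 2.7 98.8
  blob 5 at 2.5 -99.7
  blob 33 at -53.5 -77.4
  blob 4 at -68.5 0.7
  blob 13 at -68.2 -110.6
scene c [566.5  18.2] ang -14.68 dims [115.2 116.1] | platen-frame err x 1.0 y -17.9 ang -0.4
platen (array([570.4,  34.7]), np.float32(-14.24), array([157.7, 237. ]))
```

```bash
cat >> h.py <<'E'
def prof(p,c0=(2.45,-.4)):
    th=np.radians(CT[1]); ex=np.array([np.cos(th),np.sin(th)]); ey=np.array([-ex[1],ex[0]]); C=CT[0]+c0[0]*ex+c0[1]*ey
    g=cv2.cvtColor(p,6).astype(np.float32)
    def samp(xy): 
        W=np.c_[(C+xy[:,:1]*ex+xy[:,1:]*ey)/1000,np.full(len(xy),.036)]; q=proj("top",W).astype(np.float32); return cv2.remap(g,q[:,:1],q[:,1:],1).ravel()
    t=np.arange(-95,96,1.)
    for nm,fix in(("x-edge at y=",(-50,-25,25,50)),("y-edge at x=",(-35,-20,20,35))):
        for f in fix:
            pts=np.c_[t,0*t+f] if nm[0]=="x" else np.c_[0*t+f,t]
            v=samp(pts); d=np.diff(v); R=np.r_[40:70] if nm[0]=="x" else np.r_[60:90]
            up=[i for i in range(len(d)) if -R[-1]<=t[i]<=-R[0]]; dn=[i for i in range(len(d)) if R[0]<=t[i]<=R[-1]]
            a=t[max(up,key=lambda i:d[i])]+.5; b=t[min(dn,key=lambda i:d[i])]+.5
            print(nm,f,"edges",a,b,"mid",(a+b)/2,"w",b-a)
E
python3 -c "
from h import *
prof(np.load('cur.npz')['p'])"
```

```text
x-edge at y= -50 edges -55.5 53.5 mid -1.0 w 109.0
x-edge at y= -25 edges -54.5 54.5 mid 0.0 w 109.0
x-edge at y= 25 edges -55.5 52.5 mid -1.5 w 108.0
x-edge at y= 50 edges -55.5 53.5 mid -1.0 w 109.0
y-edge at x= -35 edges -72.5 78.5 mid 3.0 w 151.0
y-edge at x= -20 edges -72.5 78.5 mid 3.0 w 151.0
y-edge at x= 20 edges -71.5 78.5 mid 3.5 w 150.0
y-edge at x= 35 edges -73.5 83.5 mid 5.0 w 157.0
```

```bash
sed -i 's/def prof(p,c0=(2.45,-.4)):/def prof(p,c0=(2.45,-.4),cam="top"):/; s/q=proj("top",W).astype/q=proj(cam,W).astype/; s/def marks(p):/def marks(p,cam="top"):/; s/e=(ray("top",c\[i\],.012)/e=(ray(cam,c[i],.012)/' h.py
python3 - <<'E'
from h import *
s,_=snapshot("scene"); marks(s,"scene"); prof(s,(0,0),"scene")
E
```

```text
blob 6 at -60.1 -68.7
  blob 12 at 54.2 81.2
  blob 25 at -53.6 74.3
  blob 10 at -66.6 108.3
x-edge at y= -50 edges -54.5 56.5 mid 1.0 w 111.0
x-edge at y= -25 edges -53.5 56.5 mid 1.5 w 110.0
x-edge at y= 25 edges -53.5 56.5 mid 1.5 w 110.0
x-edge at y= 50 edges -53.5 56.5 mid 1.5 w 110.0
y-edge at x= -35 edges -74.5 74.5 mid 0.0 w 149.0
y-edge at x= -20 edges -73.5 75.5 mid 1.0 w 149.0
y-edge at x= 20 edges -73.5 76.5 mid 1.5 w 150.0
y-edge at x= 35 edges -75.5 75.5 mid 0.0 w 151.0
```

```bash
python3 -c "
from h import *
p,_=snapshot('top')
for x in jars(p): print(x[0],ray('top',x[0],.114)[0][:2].round(3))
where(); print(sign_off())"
```

```text
[101.5 103.4] [0.764 0.482]
[366.1 168.3] [ 0.61  -0.296]
54.05 z 149.1 platen -60.7 -334.4 F [0.2 0.1 0.1] [ 0.992 -0.123  0.    -0.   ]
the job is handed in; nothing more can be done
None
```

The job is handed in at about 54 s. All five jars stand on marks 1–5, each within about 4 mm by camera. The carrier measured about 3.5 mm off centre and within about 1° of square in both views. The robot stood clear. I had no verdict back from the judge, and the last look before hand-in could see only the mark 5 jar because the arm hid the others.

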